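Draw down a sprung housing cover with four crank screws

ROBOT

A 6-joint arm with a two-finger parallel gripper is mounted at the origin on a cart in front of the work surface, level with it; the furniture and walls round the work are solid. World frame = base frame: x ahead of the robot, y to its left, z up, the work surface at z = 0. Lengths are in m, angles in rad, forces in N, time in s.
With the tool pointing down it reaches from about 0.35 to 0.775 m from the base axis. Payload 7.3 kg.
Tool frame: the origin (TCP) lies at the centre of the arm's flange, where the gripper is bolted on; the fingertips stand 178 mm ahead of it and the grasp point (between the pads) lies 159 mm ahead of it (tip_extent is the distance from the TCP to the fingertips, in m); z points along the fingers, y is the line along which they close (so a half turn about z gives the same grasp; the last joint's range is limited). The gripper opens to 92 mm and grips with 3 to 60 N. Pads are 19 mm wide; open, the fingers measure 130 mm over their backs; the gripper's body (75 mm by 190 mm) begins 47 mm behind the grasp point.
Start: joints at [1.194, 0.342, 1.524, -0, 1.275, -0.146], TCP at [0.12, 0.511, 0.405] pointing down, gripper open.
Joint ranges: [-2.53, 2.53], [-0.77, 2.02], [0.04, 2.7], [-1, 4.14], [0.28, 2.66], [-3.11, 3.11]. Speed limits (rad/s): [2.57, 2.57, 3.14, 3.14, 3.14, 3.14].

INTERFACE

Orientations are given as [roll, pitch, yaw] about the fixed x, y, z axes, in that order (R = Rz(yaw) Ry(pitch) Rx(roll)).
In Python, from cell import * gives the robot as it stands.
- The arm moves only by the tool arm_command, never from a script. Its arguments are lists of equal length, an entry for each row: "xyz": the shift along the world's x, y, z in mm, a list of three; "spin": the turn about the world's z in degrees. In form: {"xyz": [[tx, ty, tz], ...], "spin": [spin, ...]}. A call has 1 to 20 rows; each row shifts and turns the commanded pose from where the row before left it; what a row does not reach is not made up. A row lasts 1/10 s, in which the tool goes at most 50 mm and 8.59 degrees, less where a joint would pass 70% of its speed; a pose out of reach is approached as far as the arm can. A call with a gripper value outside its range is refused whole. "jaw" is the opening, from -1 (shut) to 1 (fully open), set as the call begins (left out, the last holds). The fingers move at their own pace and stop on an object; "squeeze" is the grip in N (left out, the last holds). Time passes only in rows, so rows that do not move let the fingers close. It gives the time, the measured TCP pose, the force, the opening and the grip force at its end, in the units of the state.
- observe(): the state, without advancing time (a new reading comes with each control period).
- read_camera(name): name is "scene" or "top"; returns a dict with "img" (420x560x3 uint8, red, green, blue), "depth" (420x560 float32, m along the optical axis (not along the pixel's ray), 0 where there is no reading), "fx", "fy", "cx", "cy" (pixels), "dist_coeffs" ([k1, k2, p1, p2, k3] as OpenCV has them; the pictures are not rectified), "world_from_camera" (4x4, takes a point from camera to world coordinates). Camera axes: x right, y up, looking along -z (the intrinsics and any distortion apply to the point x, -y, -z); pixel columns grow to the right and rows downward; lengths in m; the calibration is good to about 2 mm. A picture is of the moment at which its call begins.
- hand_in(): hands the job in; it is judged then, once.
The state is a dict: "time": time; "qpos": joint angles; "qvel": joint speeds; "joint_efforts": joint torques, N m; "tool_pos": TCP position; "tool_rot": TCP orientation; "contact_force": force on the tool from outside, world axes, zero at the start; "torque": the same for the moment, N m; "opening": finger opening in m; "grip_force": force on a finger pad.
Only numpy, scipy, OpenCV 4.12 (cv2) and the standard library are available. Lean on these libraries where they do the work, as an engineer would, in place of code of your own. Each camera call takes 0.05 s, during which the arm holds its last target. There are 200 camera calls.

TASK

Close the housing by screwing its spring-loaded cover plate down onto the gasket: turn the four crank screws clockwise by their upright handles, a part at a time in crisscross order (each followed by the one diagonally across), so that the plate never leans more than about 2 degrees. Finish with the plate flat on its gasket and every screw snug, taking a push of about 12 newtons on its handle and never over about 15, and leave the lens ring and the drilled block beside the housing where they are.

Things in the scene. Friction and masses are not known exactly. Their poses are not given: they have to be found in the camera images.
- housing: square cast-aluminium instrument housing, fixed to the bench, 148 x 148 mm and 72 mm high to its flange. Origin: centre of its underside; z up, x and y along its sides. A rubber gasket frame lies on the flange; its height differs by up to 3.6 mm from one job to the next and is not measured.
- cover: loose steel cover plate, 136 x 136 x 8 mm, 0.3 to 0.5 kg, a round window 54 mm across standing 5 mm up in its middle, an 8 mm hole for a screw near each corner. Origin: centre of its underside. Four spring plungers (3 to 5 N each) hold it up, its underside 86 mm above the bench at the start; it comes to rest on firm rubber bushes, one round each screw, after sinking 4.2 to 7.8 mm.
- screw_1: crank screw 1, its shank and washer (23 mm across, 3 mm thick), which go down but do not turn. At the front left corner of the cover as the robot sees it at yaw 0, 52 mm from the middle in x and y; 1 and 3 make one diagonal pair, 2 and 4 the other. Origin: on the screw axis at the washer's underside, 95 mm above the bench at joint 0, then 1 mm above the cover.
- handle_1 (a point): middle of the upright black handle of crank 1: a round post 12 mm across, 30 mm high, fixed on the end of a dark crank arm. It runs on a circle of 38 mm radius about the vertical screw axis; x points from the screw axis outwards, z up. It lies 35 mm above the washer's underside; the arm's top is 15 mm below it. Push it round between open fingers.
- crank_1 (a joint): turn of crank screw 1, rad, growing clockwise from above (tightening); 0 to 0.2 at the start, thread ends at 4.2. Each rad lowers it 4.5 mm. A push along the circle at the handle of 8 N turns it while free or on the springs; with the cover on its bush the push climbs 1 N per 8.5 N of clamp force, 2 to 5 N per 0.1 rad: 12 N is snug, over 15 N too tight. It stays where left.
- screw_2: crank screw 2, its shank and washer (23 mm across, 3 mm thick), which go down but do not turn. At the back left corner of the cover as the robot sees it at yaw 0, 52 mm from the middle in x and y; 1 and 3 make one diagonal pair, 2 and 4 the other. Origin: on the screw axis at the washer's underside, 95 mm above the bench at joint 0, then 1 mm above the cover.
- handle_2 (a point): middle of the upright black handle of crank 2: a round post 12 mm across, 30 mm high, fixed on the end of a dark crank arm. It runs on a circle of 38 mm radius about the vertical screw axis; x points from the screw axis outwards, z up. It lies 35 mm above the washer's underside; the arm's top is 15 mm below it. Push it round between open fingers.
- crank_2 (a joint): turn of crank screw 2, rad, growing clockwise from above (tightening); 0 to 0.2 at the start, thread ends at 4.2. Each rad lowers it 4.5 mm. A push along the circle at the handle of 8 N turns it while free or on the springs; with the cover on its bush the push climbs 1 N per 8.5 N of clamp force, 2 to 5 N per 0.1 rad: 12 N is snug, over 15 N too tight. It stays where left.
- screw_3: crank screw 3, its shank and washer (23 mm across, 3 mm thick), which go down but do not turn. At the back right corner of the cover as the robot sees it at yaw 0, 52 mm from the middle in x and y; 1 and 3 make one diagonal pair, 2 and 4 the other. Origin: on the screw axis at the washer's underside, 95 mm above the bench at joint 0, then 1 mm above the cover.
- handle_3 (a point): middle of the upright black handle of crank 3: a round post 12 mm across, 30 mm high, fixed on the end of a dark crank arm. It runs on a circle of 38 mm radius about the vertical screw axis; x points from the screw axis outwards, z up. It lies 35 mm above the washer's underside; the arm's top is 15 mm below it. Push it round between open fingers.
- crank_3 (a joint): turn of crank screw 3, rad, growing clockwise from above (tightening); 0 to 0.2 at the start, thread ends at 4.2. Each rad lowers it 4.5 mm. A push along the circle at the handle of 8 N turns it while free or on the springs; with the cover on its bush the push climbs 1 N per 8.5 N of clamp force, 2 to 5 N per 0.1 rad: 12 N is snug, over 15 N too tight. It stays where left.
- screw_4: crank screw 4, its shank and washer (23 mm across, 3 mm thick), which go down but do not turn. At the front right corner of the cover as the robot sees it at yaw 0, 52 mm from the middle in x and y; 1 and 3 make one diagonal pair, 2 and 4 the other. Origin: on the screw axis at the washer's underside, 95 mm above the bench at joint 0, then 1 mm above the cover.
- handle_4 (a point): middle of the upright black handle of crank 4: a round post 12 mm across, 30 mm high, fixed on the end of a dark crank arm. It runs on a circle of 38 mm radius about the vertical screw axis; x points from the screw axis outwards, z up. It lies 35 mm above the washer's underside; the arm's top is 15 mm below it. Push it round between open fingers.
- crank_4 (a joint): turn of crank screw 4, rad, growing clockwise from above (tightening); 0 to 0.2 at the start, thread ends at 4.2. Each rad lowers it 4.5 mm. A push along the circle at the handle of 8 N turns it while free or on the springs; with the cover on its bush the push climbs 1 N per 8.5 N of clamp force, 2 to 5 N per 0.1 rad: 12 N is snug, over 15 N too tight. It stays where left.
- lens_ring: lens in a black ring mount, 34 mm across, 14 mm high, loose, close to the housing's near side. Origin: centre of its underside. A bystander.
- drilled_block: drilled aluminium block, 30 x 45 x 22 mm, loose, close to the housing's right side. Origin: centre of its underside. A bystander.

How it is judged:
By the outcome, as a careful person would: the job done as asked, in the order asked, and still so for the second after the job is handed in, with the robot touching nothing.
It also fails if it takes over 72 s, if anything falls off the work surface, if the arm or the gripper's body presses on something with over 40 N, if the wrist force passes 120 N, or if a joint passes its speed limit or range.

## Working session

There is one attempt and no reset: what is moved stays moved. The work goes in short steps, Python scripts to look and compute and a tool call to move; the robot and the scene stay as the last step left them, time stands still between calls to the robot, and variables do not carry over. Pictures are saved under pics/ and viewed, at most 10 in all, crops included, and the job is handed in when it is done.

Besides the shell and the picture viewer there is one more tool, called after "Request:" as name(argument=value, ...), one argument or row to a line, values as JSON. arm_command: Moves the arm, as the interface text tells. Its arguments: {"type":"object","properties":{"xyz":{"type":"array","items":{"type":"array","items":{"type":"number"}}},"spin":{"type":"array","items":{"type":"number"}},"jaw":{"type":"number"},"squeeze":{"type":"number"}},"required":["xyz","spin"]}

```bash
ls; mkdir -p pics; python3 - <<'E'
from cell import *
import cv2,numpy as np
s=observe();print(s)
for n in("scene","top"):
    c=read_camera(n);np.save(n+".npy",c,allow_pickle=True)
    cv2.imwrite(f"pics/{n}0.png",c["img"][:,:,::-1]);print(n,c["fx"],c["fy"],c["cx"],c["cy"],c["dist_coeffs"],c["world_from_camera"])
E
```

```text
pics
{'time': 0.0, 'qpos': array([ 1.19402339e+00,  3.42722704e-01,  1.52501348e+00, -1.44986207e-06,
        1.27546978e+00, -1.45977947e-01]), 'qvel': array([ 0.00049989, -0.00321271, -0.00090342,  0.00156198,  0.00072096,
        0.00017186]), 'joint_efforts': array([ 5.30632315e-04, -4.31222713e+01, -2.44233209e+01,  7.19577447e-02,
        5.54866449e-02, -5.80361939e-05]), 'tool_pos': array([0.12000817, 0.5109517 , 0.40404601]), 'tool_rot': array([-3.1399963e+00, -2.3330026e-04,  2.9107979e+00]), 'contact_force': array([-0.56221225,  0.44014834,  0.17114569]), 'torque': array([-0.06191619,  0.01068202, -0.01672232]), 'grip_force': 0.0, 'opening': 0.09177251020575226}
scene 509.2724795312634 509.2724795312634 275.76076456243584 206.93856011144996 [-0.02660353  0.          0.          0.          0.        ] [[ 0.81000822  0.41469021 -0.41463081  0.22355736]
 [-0.58619476  0.592115   -0.55296973 -0.530298  ]
 [ 0.01619799  0.69096444  0.72270725  0.73740816]
 [ 0.          0.          0.          1.        ]]
top 511.81310185603377 511.81310185603377 269.5603368087701 202.33580826038067 [-0.07487619  0.          0.          0.          0.        ] [[ 0.0044126   0.9890416  -0.14757112  0.43030552]
 [-0.99998032  0.00502249  0.00376045 -0.01815156]
 [ 0.00446041  0.14755163  0.9890443   1.05653966]
 [ 0.          0.          0.          1.        ]]
```

View pics/top0.png

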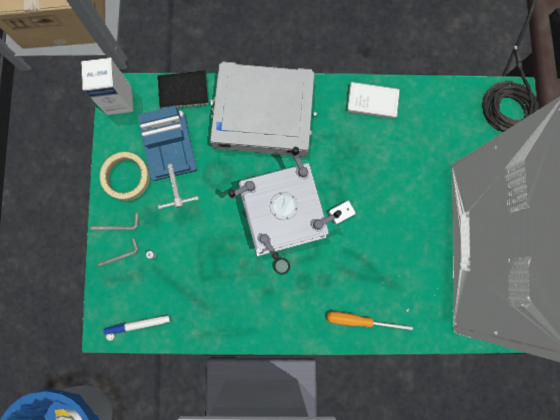

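View pics/scene0.png

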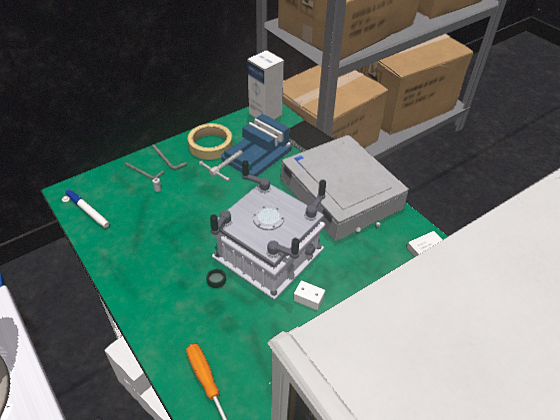

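The top view shows the housing's window at about (284,206), with the handles at (296,151), (232,193), (281,266 near the lens ring) and (338,214, by the block). A grey instrument box stands just behind the housing, and a large cabinet is on the right. I'll zoom in and compute positions.

```bash
cat > h.py <<'E'
import numpy as np,cv2
from cell import *
def K(c):return np.array([[c["fx"],0,c["cx"]],[0,c["fy"],c["cy"]],[0,0,1.]])
def ray(c,px,z):
    u=cv2.undistortPoints(np.float64(px).reshape(-1,1,2),K(c),np.float64(c["dist_coeffs"])).reshape(-1,2)
    T=c["world_from_camera"];d=np.c_[u[:,0],-u[:,1],-np.ones(len(u))]@T[:3,:3].T
    return T[:3,3]+d*((z-T[2,3])/d[:,2])[:,None]
def cloud(c):
    h,w=c["depth"].shape;v,u=np.mgrid[:h,:w]
    p=cv2.undistortPoints(np.float64(np.c_[u.ravel(),v.ravel()]).reshape(-1,1,2),K(c),np.float64(c["dist_coeffs"])).reshape(-1,2)
    d=c["depth"].reshape(-1,1);P=np.c_[p[:,:1],-p[:,1:],-np.ones((h*w,1))]*d
    T=c["world_from_camera"];return (P@T[:3,:3].T+T[:3,3]).reshape(h,w,3)
E
python3 - <<'E'
from h import *
t=np.load("top.npy",allow_pickle=True).item();s=np.load("scene.npy",allow_pickle=True).item()
a=cv2.resize(t["img"][125:290,205:375],(800,776)[:2],interpolation=cv2.INTER_CUBIC);cv2.imwrite("pics/tz.png",cv2.resize(a,(610,592))[:,:,::-1])
a=cv2.resize(s["img"][150:310,195:345],None,fx=3.7,fy=3.7,interpolation=cv2.INTER_CUBIC);cv2.imwrite("pics/sz.png",a[:,:,::-1])
P=cloud(t)
for n,c in(("top",t),("scene",s)):
    P=cloud(c)
    g=c["img"].max(2)
    m=((g<75)&(P[...,2]>.118)&(P[...,2]<.155)&(P[...,0]>.25)&(P[...,0]<.65)&(abs(P[...,1])<.2)).astype(np.uint8)
    k,l,st,ce=cv2.connectedComponentsWithStats(m)
    for i in range(1,k):
        if st[i,4]>6:
            q=P[l==i];top=q[:,2]>q[:,2].max()-.008;print(n,ce[i].round(1),st[i,4],q[:,2].min().round(4),q[:,2].max().round(4),np.median(q[top],0).round(4))
P=cloud(t)
for r,cc in((100,250),(80,300),(140,220),(145,305),(206,470),(250,470),(206,284),(266,281),(212,350)):print(r,cc,P[r,cc].round(3))
E
```

```text
top [231.1 193. ] 45 0.1193 0.1457 [0.585  0.0484 0.1423]
top [336.8 213.6] 32 0.1206 0.1449 [ 0.548  -0.1445  0.1419]
top [275.1 255.6] 35 0.1204 0.1478 [ 0.4719 -0.0317  0.1428]
scene [244.8 167.1] 81 0.1181 0.1435 [0.5833 0.0441 0.1407]
scene [213.7 221.8] 89 0.1181 0.1443 [ 0.4709 -0.0371  0.1415]
scene [294.9 245.3] 90 0.1181 0.1446 [ 0.5468 -0.15    0.141 ]
100 250 [0.791 0.019 0.055]
80 300 [ 0.836 -0.084  0.053]
140 220 [0.707 0.079 0.052]
145 305 [ 0.697 -0.093  0.053]
206 470 [ 0.566 -0.401  0.111]
250 470 [ 0.484 -0.403  0.096]
206 284 [ 0.566 -0.049  0.099]
266 281 [ 0.456 -0.046  0.008]
212 350 [ 0.566 -0.187  0.02 ]
```

View pics/tz.png

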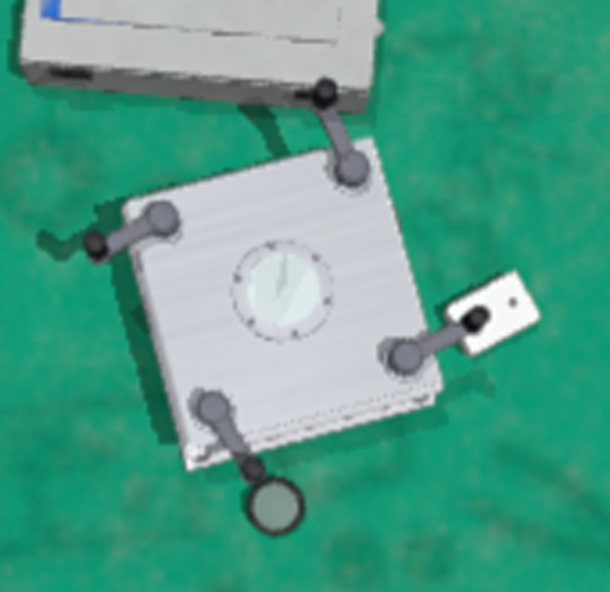

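View pics/sz.png

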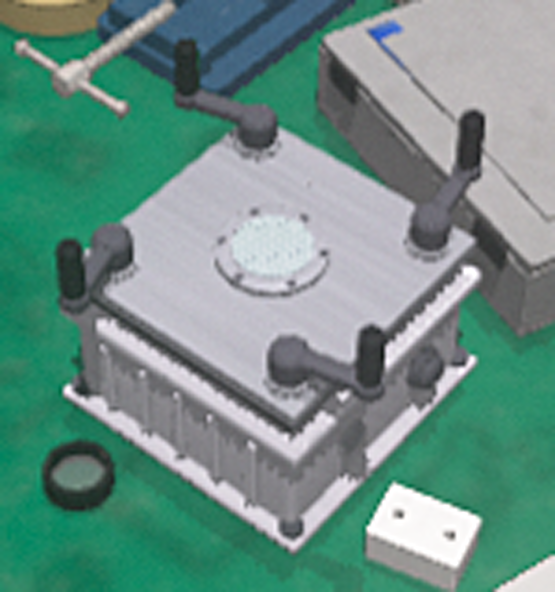

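Top crop: hubs at (212,408), (160,219), (351,168) and (405,356), with handle tops at (253,468), (95,245), (322,92) and (477,316). The scene crop shows the posts clearly, with tops at (70,245), (187,45), (473,118) and (373,332). Screw 1 is bottom-left in the top view, next to the lens ring.

```bash
python3 - <<'E'
from h import *
t=np.load("top.npy",allow_pickle=True).item();s=np.load("scene.npy",allow_pickle=True).item()
# handle/hub masks per camera by colour: report black blobs & gray blobs
T=lambda a:np.array(a)/3.588+[205,125]; S=lambda a:np.array(a)/3.7+[195,150]
hubT=ray(t,T([(212,408),(160,219),(351,168),(405,356)]),.118)[:,:2]
hT=ray(t,T([(253,468),(95,245),(322,92),(477,316)]),.140)[:,:2]
hS=ray(s,S([(70,245),(187,45),(473,118),(373,332)]),.145)[:,:2]
wT=ray(t,T([(282,291)]),.099)[0,:2];wS=ray(s,S([(273,243)]),.099)[0,:2]
print("hub",hubT.round(4).tolist(),hubT.mean(0));print("hT",hT.round(4).tolist());print("hS",hS.round(4).tolist());print("win",wT,wS)
def fit(c):
  q=np.array([[-52,52],[52,52],[52,-52],[-52,-52]])/1e3;d=c-c.mean(0)
  a=np.angle(((d[:,0]+1j*d[:,1])*np.conj(q[:,0]+1j*q[:,1])).sum());R=np.array([[np.cos(a),-np.sin(a)],[np.sin(a),np.cos(a)]]);return a,q@R.T
a,q=fit(hubT);print("yaw",np.degrees(a))
for nm,h,w in(("T",hT,wT),("S",hS,wS)):
  d=h-(q+w);print(nm,np.degrees(np.arctan2(d[:,1],d[:,0])).round(1),np.hypot(*d.T).round(4))
P=cloud(s);m=(P[...,2]>.15)&(P[...,1]<-.15)&(P[...,0]<.75)&(P[...,0]>.3);print("cab",P[m].min(0),P[m].max(0))
P=cloud(t);m=(P[...,2]>.15)&(P[...,1]<-.15)&(P[...,0]<.9)&(P[...,0]>.2);print("cabT",P[m].min(0),P[m].max(0))
E
```

```text
hub [[0.5028, -0.012], [0.6009, 0.0156], [0.6284, -0.0838], [0.53, -0.111]] [ 0.56551154 -0.04778252]
hT [[0.4713, -0.0327], [0.5833, 0.0476], [0.6635, -0.0676], [0.5481, -0.1454]]
hS [[0.4716, -0.0374], [0.5837, 0.0415], [0.6631, -0.0752], [0.548, -0.1503]]
win [ 0.56611113 -0.04834825] [ 0.56798149 -0.0517052 ]
yaw 15.512588192595791
T [-146.3  120.7   27.   -61.2] [0.037  0.0371 0.0374 0.0377]
S [-145.9  125.    22.1  -64.9] [0.0391 0.0356 0.0336 0.0382]
cab [ 0.31757887 -0.53845682  0.31430401] [ 0.63651128 -0.39374905  0.44277532]
cabT [ 0.3218883  -0.40985009  0.15000379] [ 0.67180954 -0.39117839  0.42307784]
```

Request:
arm_command(
  xyz=[
    [10,-16,0],
    [22,-34,-4],
    [22,-34,-4],
    [22,-34,-4],
    [22,-34,-4],
    [22,-34,-4],
    [22,-34,-4],
    [22,-34,-4],
    [22,-34,-4],
    [22,-34,-4],
    [22,-34,-4],
    [22,-34,-4],
    [22,-34,-4],
    [22,-34,-4],
    [22,-34,-4],
    [22,-34,-4],
    [10,-16,-4],
    [0,0,0],
  ],
  spin=[2,3,3,3,3,3,3,3,3,3,3,3,3,3,3,3,0,0],
  jaw=-0.39,
)

```text
time: 1.9
tool_pos: [0.4707, -0.0325, 0.3398]
tool_rot: [3.141, -0.001, -2.556]
contact_force: [0.9, -0.3, 0.3]
opening: 0.028
grip_force: 0.0
```

```bash
cat > plan.py <<'E'
import numpy as np
C=np.array([567.,-50.]);Y=np.radians(15.5)
Q={1:(-52,52),2:(52,52),3:(52,-52),4:(-52,-52)}
R=np.array([[np.cos(Y),-np.sin(Y)],[np.sin(Y),np.cos(Y)]])
S={i:C+R@np.array(q) for i,q in Q.items()}
def P(i,th,lead):
    a=np.radians(th);return S[i]+38*np.array([np.cos(a),np.sin(a)])+lead*np.array([np.sin(a),-np.cos(a)])
def post(i,xy,lead=8): # post angle from tool position, pad in contact
    d=np.array(xy)-S[i];return np.degrees(np.arctan2(d[1],d[0])+np.arctan2(lead,38)),np.hypot(*d)
def rows(cur,way):  # cur/way: (x,y,z,yaw)
    cur=np.array(cur,float);o=[];s=[]
    for w in way:
        d=np.round(np.array(w)-cur,1);d[2:]=np.round(d[2:]*2)/2;d[:2]=np.round(d[:2]*2)/2;cur=cur+d;o.append(d[:3].tolist());s.append(float(d[3]))
    print(o);print(s,len(o),"end",cur.round(1).tolist())
def push(i,th0,th1,z0,step=5,lead0=3,yoff=0,lead=8):
    n=max(1,round(abs(th1-th0)/step));w=[]
    for l in np.linspace(lead0,lead,3)[1:]:w.append((*P(i,th0,l),z0,th0+yoff))
    for k in range(1,n+1):
        t=th0+(th1-th0)*k/n;w.append((*P(i,t,lead),z0-abs(t-th0)*np.pi/180*4.5,t+yoff))
    return w
E
python3 - <<'E'
from plan import *
print({k:v.round(1).tolist() for k,v in S.items()})
c=(470.7,-32.5,339.8,-146.4)
x=(*P(1,-146,3),302,-146)
rows(c,[(*x[:2],320,-146),x,x]+push(1,-146,-186,302))
E
```

```text
{1: [503.0, -13.8], 2: [603.2, 14.0], 3: [631.0, -86.2], 4: [530.8, -114.0]}
[[-1.0, -0.0, -20.0], [0.0, -0.0, -18.0], [0.0, -0.0, 0.0], [-1.5, 2.0, 0.0], [-1.0, 2.0, 0.0], [-1.5, 3.5, -0.0], [-0.5, 3.0, -0.5], [-0.5, 3.5, -0.5], [-0.5, 3.5, -0.5], [0.0, 3.0, -0.5], [0.5, 3.5, -0.0], [0.5, 3.5, -0.5], [1.0, 3.0, -0.5]]
[0.5, -0.0, -0.0, -0.0, -0.0, -5.0, -5.0, -5.0, -5.0, -5.0, -5.0, -5.0, -5.0] 13 end [466.2, -2.0, 298.8, -185.9]
```

Request:
arm_command(
  xyz=[
    [-1,0,-20],
    [0,0,-18],
    [0,0,0],
    [-1.5,2,0],
    [-1,2,0],
    [-1.5,3.5,0],
    [-0.5,3,-0.5],
  ],
  spin=[0.5,0,0,0,0,-5,-5],
)

```text
time: 2.6
tool_pos: [0.4654, -0.0209, 0.3036]
tool_rot: [-3.137, 0.003, -2.721]
contact_force: [3.2, -7.1, -2.4]
opening: 0.0282
grip_force: 4.2
```

```bash
python3 - <<'E'
from h import *
s=observe();print(s["contact_force"],s["tool_pos"],s["torque"],s["grip_force"])
c=read_camera("scene");cv2.imwrite("pics/s1.png",cv2.resize(c["img"][130:310,165:365],None,fx=2.8,fy=2.8)[:,:,::-1]);print(observe()["contact_force"])
E
```

```text
[ 3.17238142 -7.08827334 -2.40082369] [ 0.46539535 -0.02086688  0.30358514] [-1.2199565  -0.50879659 -0.01784234] 4.245384335517883
[ 3.61333263 -7.40706084 -3.43611356]
```

View pics/s1.png

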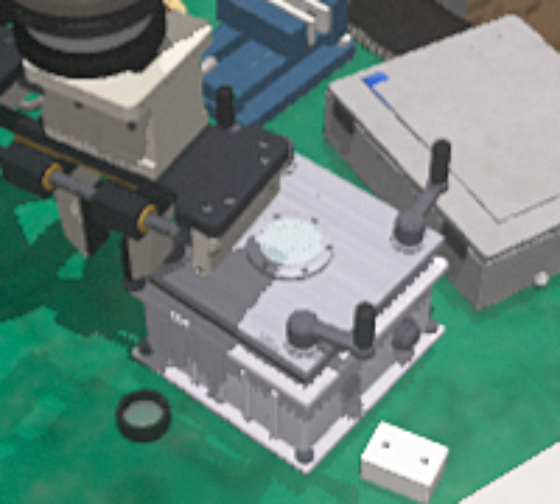

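The tool is over crank 1, with the post between the fingers and nothing else touched. The push reads 7.8 N, as expected. Next I finish this part and go to screw 3.

```bash
cat >> plan.py <<'E'
def visit(cur,i,j,thi,thj0,thj1,yi,yj,turnsj=0.,zup=336,step=5):
    # leave screw i (post at thi), go to j, descend, push from thj0 to thj1; yi,yj yaw offsets
    z=302-4.5*turnsj
    a=np.array((*P(i,thi,3),cur[2],thi+yi));b=np.array((*P(j,thj0,3),zup,thj0+yj))
    u=a.copy();u[2]=zup
    n=int(max(np.ceil(np.hypot(*(b-u)[:2])/45),np.ceil(abs(b[3]-u[3])/8.5)))
    w=[a,u]+[u+(b-u)*k/n for k in range(1,n+1)]
    x=b.copy();x[2]=(zup+z)/2;y=b.copy();y[2]=z
    rows(cur,w+[x,y,y]+push(j,thj0,thj1,z,step,yoff=yj))
E
python3 - <<'E'
from plan import *
visit((466.2,-2,298.8,-185.9),1,3,-186,25,-15,0,-180)
E
```

```text
[[-0.5, -5.0, 0.0], [-0.0, 0.0, 37.0], [40.0, -13.0, 0.0], [40.5, -13.0, 0.0], [40.0, -13.5, 0.0], [40.5, -13.0, 0.0], [40.0, -13.5, 0.0], [0.0, 0.0, -17.0], [0.0, 0.0, -17.0], [0.0, 0.0, 0.0], [1.0, -2.0, 0.0], [1.0, -2.5, 0.0], [0.5, -3.0, -0.0], [0.5, -3.5, -0.5], [0.0, -3.5, -0.5], [-0.0, -3.5, -0.5], [-0.5, -3.0, -0.5], [-1.0, -3.5, -0.0], [-1.0, -3.0, -0.5], [-1.5, -3.5, -0.5]]
[-0.0, -0.0, 6.0, 6.5, 6.0, 6.0, 6.5, -0.0, -0.0, -0.0, -0.0, -0.0, -5.0, -5.0, -5.0, -5.0, -5.0, -5.0, -5.0, -5.0] 20 end [665.7, -104.0, 298.8, -194.9]
```

Request:
arm_command(
  xyz=[
    [-0.5,3.5,-0.5],
    [-0.5,3.5,-0.5],
    [0,3,-0.5],
    [0.5,3.5,0],
    [0.5,3.5,-0.5],
    [1,3,-0.5],
  ],
  spin=[-5,-5,-5,-5,-5,-5],
)

```text
time: 3.25
tool_pos: [0.4661, -0.0011, 0.301]
tool_rot: [-3.139, 0.004, 3.039]
contact_force: [0.4, -8.8, -1.5]
opening: 0.0279
grip_force: 4.2
```

Request:
arm_command(
  xyz=[
    [-0.5,-5,0],
    [0,0,37],
    [40,-13,0],
    [40.5,-13,0],
    [40,-13.5,0],
    [40.5,-13,0],
    [40,-13.5,0],
    [0,0,-17],
    [0,0,-17],
    [0,0,0],
    [1,-2,0],
    [1,-2.5,0],
    [0.5,-3,0],
    [0.5,-3.5,-0.5],
    [0,-3.5,-0.5],
    [0,-3.5,-0.5],
    [-0.5,-3,-0.5],
    [-1,-3.5,0],
    [-1,-3,-0.5],
    [-1.5,-3.5,-0.5],
  ],
  spin=[0,0,6,6.5,6,6,6.5,0,0,0,0,0,-5,-5,-5,-5,-5,-5,-5,-5],
)

```text
time: 5.25
tool_pos: [0.6656, -0.1006, 0.3019]
tool_rot: [3.137, 0.003, 2.882]
contact_force: [1.6, 8.4, 1.8]
opening: 0.028
grip_force: 4.4
```

```bash
python3 - <<'E'
from plan import *
print(post(1,(466.1,-1.1)))
visit((665.7,-104,298.8,-194.9),3,2,-15,122,82,-180,0)
visit((*P(2,82,8),298.8,82),2,4,82,-62,-102,0,180)
E
```

```text
(np.float64(172.91128228621986), np.float64(39.01542394414042))
[[1.0, 5.0, 0.0], [0.0, 0.0, 37.0], [-2.0, 4.0, 0.0], [-2.0, 4.0, 0.0], [-2.0, 3.5, 0.0], [-2.5, 4.0, 0.0], [-2.0, 4.0, 0.0], [-2.0, 3.5, 0.0], [-2.0, 4.0, 0.0], [-2.5, 4.0, 0.0], [-2.0, 4.0, 0.0], [-2.0, 3.5, 0.0], [-2.5, 4.0, 0.0], [-2.0, 4.0, 0.0], [-2.0, 4.0, 0.0], [-2.0, 3.5, 0.0], [-2.5, 4.0, 0.0], [-2.0, 4.0, 0.0], [-2.0, 3.5, 0.0], [-2.5, 4.0, 0.0], [-2.0, 4.0, 0.0], [-2.0, 4.0, 0.0], [-2.0, 3.5, 0.0], [-2.5, 4.0, 0.0], [-2.0, 4.0, 0.0], [-2.0, 3.5, 0.0], [-2.5, 4.0, 0.0], [-2.0, 4.0, 0.0], [-2.0, 4.0, 0.0], [-2.0, 3.5, 0.0], [-2.5, 4.0, 0.0], [-2.0, 4.0, 0.0], [-2.0, 4.0, 0.0], [-2.0, 3.5, 0.0], [-2.5, 4.0, 0.0], [-2.0, 4.0, 0.0], [-2.0, 3.5, 0.0], [-2.5, 4.0, 0.0], [-2.0, 4.0, 0.0], [-2.0, 4.0, 0.0], [-0.0, -0.0, -17.0], [-0.0, -0.0, -17.0], [-0.0, -0.0, 0.0], [2.0, 1.0, 0.0], [2.0, 1.5, 0.0], [3.5, 1.0, -0.0], [3.0, 0.5, -0.5], [3.5, 0.5, -0.5], [3.5, 0.5, -0.5], [3.5, -0.5, -0.5], [3.0, -0.0, -0.0], [3.5, -1.0, -0.5], [3.0, -1.0, -0.5]]
[-0.0, -0.0, 8.0, 8.5, 8.5, 8.5, 8.0, 8.5, 8.5, 8.0, 8.5, 8.5, 8.0, 8.5, 8.5, 8.0, 8.5, 8.5, 8.0, 8.5, 8.5, 8.0, 8.5, 8.5, 8.5, 8.0, 8.5, 8.5, 8.0, 8.5, 8.5, 8.0, 8.5, 8.5, 8.0, 8.5, 8.5, 8.0, 8.5, 8.5, -0.0, -0.0, -0.0, -0.0, -0.0, -5.0, -5.0, -5.0, -5.0, -5.0, -5.0, -5.0, -5.0] 53 end [616.2, 50.5, 298.8, 82.1]
[[-5.0, 0.5, 0.0], [0.0, 0.0, 37.0], [-13.0, -40.0, 0.0], [-13.0, -40.0, 0.0], [-13.0, -40.0, 0.0], [-13.5, -40.0, 0.0], [-13.0, -40.0, 0.0], [0.0, 0.0, -17.0], [0.0, 0.0, -17.0], [0.0, 0.0, 0.0], [-2.0, -1.0, 0.0], [-2.5, -1.5, 0.0], [-3.0, -0.5, -0.0], [-3.5, -0.5, -0.5], [-3.5, -0.5, -0.5], [-3.5, 0.0, -0.5], [-3.0, 0.5, -0.5], [-3.5, 1.0, -0.0], [-3.0, 0.5, -0.5], [-3.5, 1.5, -0.5]]
[0.0, 0.0, 7.0, 7.5, 7.0, 7.5, 7.0, 0.0, 0.0, 0.0, 0.0, 0.0, -5.0, -5.0, -5.0, -5.0, -5.0, -5.0, -5.0, -5.0] 20 end [514.9, -149.5, 298.8, 78.0]
```

```bash
python3 - <<'E'
from plan import *
print(post(3,(665.6,-100.6)))
visit((665.7,-104,298.8,-194.9),3,2,-15,122,82,-180,-360)
visit((*P(2,82,8),298.8,-278),2,4,82,-62,-102,-360,-180)
E
```

```text
(np.float64(-10.693239905354204), np.float64(37.467385954584316))
[[1.0, 5.0, 0.0], [0.0, 0.0, 37.0], [-13.5, 24.5, 0.0], [-13.5, 24.5, 0.0], [-13.5, 24.5, 0.0], [-13.5, 24.5, 0.0], [-13.5, 24.5, 0.0], [-13.5, 24.5, 0.0], [-0.0, -0.0, -17.0], [-0.0, -0.0, -17.0], [-0.0, -0.0, 0.0], [2.0, 1.0, 0.0], [2.0, 1.5, 0.0], [3.5, 1.0, -0.0], [3.0, 0.5, -0.5], [3.5, 0.5, -0.5], [3.5, 0.5, -0.5], [3.5, -0.5, -0.5], [3.0, -0.0, -0.0], [3.5, -1.0, -0.5], [3.0, -1.0, -0.5]]
[-0.0, -0.0, -7.5, -7.0, -7.0, -7.5, -7.0, -7.0, -0.0, -0.0, -0.0, -0.0, -0.0, -5.0, -5.0, -5.0, -5.0, -5.0, -5.0, -5.0, -5.0] 21 end [616.2, 50.5, 298.8, -277.9]
[[-5.0, 0.5, 0.0], [0.0, 0.0, 37.0], [-13.0, -40.0, 0.0], [-13.0, -40.0, 0.0], [-13.0, -40.0, 0.0], [-13.5, -40.0, 0.0], [-13.0, -40.0, 0.0], [0.0, 0.0, -17.0], [0.0, 0.0, -17.0], [0.0, 0.0, 0.0], [-2.0, -1.0, 0.0], [-2.5, -1.5, 0.0], [-3.0, -0.5, -0.0], [-3.5, -0.5, -0.5], [-3.5, -0.5, -0.5], [-3.5, 0.0, -0.5], [-3.0, 0.5, -0.5], [-3.5, 1.0, -0.0], [-3.0, 0.5, -0.5], [-3.5, 1.5, -0.5]]
[0.0, 0.0, 7.0, 7.5, 7.0, 7.5, 7.0, 0.0, 0.0, 0.0, 0.0, 0.0, -5.0, -5.0, -5.0, -5.0, -5.0, -5.0, -5.0, -5.0] 20 end [514.9, -149.5, 298.8, -282.0]
```

Request:
arm_command(
  xyz=[
    [1,5,0],
    [0,0,37],
    [-13.5,24.5,0],
    [-13.5,24.5,0],
    [-13.5,24.5,0],
    [-13.5,24.5,0],
    [-13.5,24.5,0],
    [-13.5,24.5,0],
    [0,0,-17],
    [0,0,-17],
    [2,1,0],
    [2,1.5,0],
    [3.5,1,0],
    [3,0.5,-0.5],
    [3.5,0.5,-0.5],
    [3.5,0.5,-0.5],
    [3.5,-0.5,-0.5],
    [3,0,0],
    [3.5,-1,-0.5],
    [3,-1,-0.5],
  ],
  spin=[0,0,-7.5,-7,-7,-7.5,-7,-7,0,0,0,0,-5,-5,-5,-5,-5,-5,-5,-5],
)

```text
time: 7.25
tool_pos: [0.615, 0.052, 0.3011]
tool_rot: [-3.139, 0.0, 1.433]
contact_force: [-6.2, -0.5, 4.5]
opening: 0.0281
grip_force: 3.8
```

Request:
arm_command(
  xyz=[
    [-5,0.5,0],
    [0,0,37],
    [-13,-40,0],
    [-13,-40,0],
    [-13,-40,0],
    [-13.5,-40,0],
    [-13,-40,0],
    [0,0,-17],
    [0,0,-17],
    [0,0,0],
    [-2,-1,0],
    [-2.5,-1.5,0],
    [-3,-0.5,0],
    [-3.5,-0.5,-0.5],
    [-3.5,-0.5,-0.5],
    [-3.5,0,-0.5],
    [-3,0.5,-0.5],
    [-3.5,1,0],
    [-3,0.5,-0.5],
    [-3.5,1.5,-0.5],
  ],
  spin=[0,0,7,7.5,7,7.5,7,0,0,0,0,0,-5,-5,-5,-5,-5,-5,-5,-5],
)

```text
time: 9.25
tool_pos: [0.5157, -0.1477, 0.3014]
tool_rot: [3.134, 0.0, 1.364]
contact_force: [8.5, -0.2, -2.4]
opening: 0.0279
grip_force: 4.1
```

```bash
python3 - <<'E'
from plan import *
from h import *
s=observe();p=s["tool_pos"]*1e3;print(s["time"],p,np.degrees(s["tool_rot"]),post(4,p[:2]),s["contact_force"],s["qpos"])
E
```

```text
9.25 [ 515.68601563 -147.70394368  301.43279764] [1.79539268e+02 6.78901920e-03 7.81323150e+01] (np.float64(-102.25016394068781), np.float64(36.92783429113508)) [ 8.52418506 -0.24486154 -2.43859776] [-0.42228763  0.4653355   1.6412168   0.00187075  1.02715996 -0.21611927]
```

```bash
cat >> plan.py <<'E'
B={1:-144.5,2:125.5,3:35.5,4:-54.5};YO={1:0,3:-180,2:-360,4:-180}
th=lambda i,j:B[i]-57.3*j
def jt(i,xy,lead=8):
    a,r=post(i,xy,lead);return ((B[i]-a)%360)/57.3,r
def go(cur,i,ji,k,k0,k1,step=5,lead=8):visit(cur,i,k,th(i,ji),th(k,k0),th(k,k1),YO[i],YO[k],turnsj=k0,zup=336,step=step)
def at(i,j):return (*P(i,th(i,j),8),302-4.5*j,th(i,j)+YO[i])
E
python3 - <<'E'
from plan import *
print(jt(1,(466.1,-1.1)),jt(3,(665.6,-100.6)),jt(2,(615,52)),jt(4,(515.7,-147.7)))
go((514.9,-149.5,298.8,-282),4,.83,1,.75,1.12)
go(at(1,1.12),1,1.12,3,.8,1.12)
go(at(3,1.12),3,1.12,2,.75,1.12)
go(at(2,1.12),2,1.12,4,.83,1.12)
E
```

```text
(np.float64(0.7432585988443311), np.float64(39.01542394414042)) (np.float64(0.8061647452941397), np.float64(37.467385954584316)) (np.float64(0.712870131411012), np.float64(39.78132991605473)) (np.float64(0.8330342333804127), np.float64(36.91851824594183))
[[5.0, -1.0, 0.0], [0.0, -0.0, 37.0], [-4.5, 12.0, 0.0], [-4.5, 12.0, 0.0], [-4.5, 12.0, 0.0], [-4.5, 12.0, 0.0], [-4.5, 12.0, 0.0], [-4.5, 12.5, 0.0], [-4.5, 12.0, 0.0], [-4.5, 12.0, 0.0], [-4.5, 12.0, 0.0], [-4.5, 12.0, 0.0], [-4.5, 12.0, 0.0], [-4.5, 12.0, 0.0], [-0.0, 0.0, -18.5], [-0.0, 0.0, -18.5], [-0.0, 0.0, -0.0], [0.0, 2.5, -0.0], [0.5, 2.5, -0.0], [1.5, 3.5, -0.5], [1.5, 3.0, -0.5], [2.0, 3.0, -0.5], [2.0, 3.0, -0.5]]
[-0.0, -0.0, 8.0, 7.5, 8.0, 8.0, 8.0, 7.5, 8.0, 8.0, 8.0, 8.0, 7.5, 8.0, 0.0, 0.0, 0.0, 0.0, 0.0, -5.5, -5.0, -5.5, -5.0] 23 end [473.4, 11.5, 296.8, -208.5]
[[-2.5, -4.5, 0.0], [0.0, 0.0, 39.0], [39.5, -20.5, 0.0], [39.5, -20.5, 0.0], [39.0, -20.5, 0.0], [39.5, -21.0, 0.0], [39.5, -20.5, 0.0], [-0.0, 0.0, -19.0], [-0.0, 0.0, -18.5], [-0.0, 0.0, -0.0], [-0.5, -2.5, -0.0], [-0.5, -2.5, -0.0], [-1.5, -2.5, -0.
[... 437 characters left out ...]
0], [0.0, -0.0, 0.0], [2.5, -0.5, 0.0], [2.5, -0.5, 0.0], [3.5, -1.0, -0.5], [3.0, -2.0, -0.0], [3.0, -2.0, -0.5], [3.0, -2.0, -0.5]]
[0.0, 0.0, -7.5, -8.0, -7.5, -7.5, -7.5, -8.0, -7.5, -7.5, -8.0, 0.0, 0.0, 0.0, 0.0, 0.0, -5.0, -5.5, -5.0, -5.5] 20 end [628.5, 43.5, 297.0, -298.7]
[[-4.5, 2.5, 0.0], [0.0, -0.0, 39.0], [-20.5, -39.5, 0.0], [-21.0, -39.0, 0.0], [-21.0, -39.5, 0.0], [-20.5, -39.5, 0.0], [-21.0, -39.0, 0.0], [-0.0, -0.0, -19.0], [-0.0, -0.0, -18.5], [-0.0, -0.0, -0.0], [-2.5, 0.5, -0.0], [-2.5, 0.5, -0.0], [-3.5, 1.5, -0.5], [-3.0, 2.0, -0.5], [-3.0, 2.5, -0.5]]
[0.0, 0.0, 3.5, 3.0, 3.5, 3.5, 3.0, 0.0, 0.0, 0.0, 0.0, 0.0, -5.5, -5.5, -5.5] 15 end [505.5, -143.5, 297.0, -298.7]
```

Request:
arm_command(
  xyz=[
    [5,-1,0],
    [0,0,37],
    [-4.5,12,0],
    [-4.5,12,0],
    [-4.5,12,0],
    [-4.5,12,0],
    [-4.5,12,0],
    [-4.5,12.5,0],
    [-4.5,12,0],
    [-4.5,12,0],
    [-4.5,12,0],
    [-4.5,12,0],
    [-4.5,12,0],
    [-4.5,12,0],
  ],
  spin=[0,0,8,7.5,8,8,8,7.5,8,8,8,8,7.5,8],
)

```text
time: 10.65
tool_pos: [0.465, -0.0039, 0.3376]
tool_rot: [-3.141, 0.001, 3.023]
contact_force: [-0.3, 0.1, -0.1]
opening: 0.028
grip_force: 0.0
```

Request:
arm_command(
  xyz=[
    [0,0,-18.5],
    [0,0,-18.5],
    [0,0,0],
    [0,2.5,0],
    [0.5,2.5,0],
    [1.5,3.5,-0.5],
    [1.5,3,-0.5],
    [2,3,-0.5],
    [2,3,-0.5],
  ],
  spin=[0,0,0,0,0,-5.5,-5,-5.5,-5],
)

```text
time: 11.55
tool_pos: [0.4723, 0.0123, 0.2987]
tool_rot: [-3.139, 0.001, 2.646]
contact_force: [-3.9, -8.0, 1.7]
opening: 0.0275
grip_force: 4.4
```

Request:
arm_command(
  xyz=[
    [-2.5,-4.5,0],
    [0,0,39],
    [39.5,-20.5,0],
    [39.5,-20.5,0],
    [39,-20.5,0],
    [39.5,-21,0],
    [39.5,-20.5,0],
    [0,0,-19],
    [0,0,-18.5],
    [0,0,0],
    [-0.5,-2.5,0],
    [-0.5,-2.5,0],
    [-1.5,-2.5,-0.5],
    [-1.5,-3,-0.5],
    [-1.5,-2.5,0],
    [-2,-2.5,-0.5],
  ],
  spin=[0,0,3.5,4,3.5,3.5,4,0,0,0,0,0,-4.5,-5,-4.5,-4.5],
)

```text
time: 13.15
tool_pos: [0.6602, -0.1082, 0.3001]
tool_rot: [3.137, 0.003, 2.647]
contact_force: [3.9, 8.4, 0.9]
opening: 0.0281
grip_force: 4.4
```

Request:
arm_command(
  xyz=[
    [2.5,4.5,0],
    [0,0,39],
    [-6,17.5,0],
    [-5.5,17.5,0],
    [-6,17.5,0],
    [-5.5,18,0],
    [-6,17.5,0],
    [-5.5,17.5,0],
    [-6,17.5,0],
    [-5.5,17.5,0],
    [-6,18,0],
    [0,0,-18.5],
    [0,0,-19],
    [0,0,0],
    [2.5,-0.5,0],
    [2.5,-0.5,0],
    [3.5,-1,-0.5],
    [3,-2,0],
    [3,-2,-0.5],
    [3,-2,-0.5],
  ],
  spin=[0,0,-7.5,-8,-7.5,-7.5,-7.5,-8,-7.5,-7.5,-8,0,0,0,0,0,-5,-5.5,-5,-5.5],
)

```text
time: 15.15
tool_pos: [0.627, 0.0458, 0.2989]
tool_rot: [-3.139, -0.0, 1.075]
contact_force: [-7.7, 4.0, 3.8]
opening: 0.0284
grip_force: 4.0
```

Request:
arm_command(
  xyz=[
    [-4.5,2.5,0],
    [0,0,39],
    [-20.5,-39.5,0],
    [-21,-39,0],
    [-21,-39.5,0],
    [-20.5,-39.5,0],
    [-21,-39,0],
    [0,0,-19],
    [0,0,-18.5],
    [0,0,0],
    [-2.5,0.5,0],
    [-2.5,0.5,0],
    [-3.5,1.5,-0.5],
    [-3,2,-0.5],
    [-3,2.5,-0.5],
  ],
  spin=[0,0,3.5,3,3.5,3.5,3,0,0,0,0,0,-5.5,-5.5,-5.5],
)

```text
time: 16.65
tool_pos: [0.5062, -0.1423, 0.2995]
tool_rot: [3.133, -0.001, 1.075]
contact_force: [7.8, -4.2, -4.9]
opening: 0.0282
grip_force: 4.5
```

```bash
python3 - <<'E'
from plan import *
print(jt(1,(472.3,12.3)),jt(3,(660.2,-108.2)),jt(2,(627,45.8)),jt(4,(506.2,-142.3)))
go((505.5,-143.5,297,-298.7),4,1.12,1,1.12,1.2,step=3)
c=at(1,1.2)
rows(c,[at(1,j) for j in np.arange(1.25,1.61,.05)])
E
```

```text
(np.float64(1.1164510086270436), np.float64(40.28319163095582)) (np.float64(1.0575216076665874), np.float64(36.54849719254478)) (np.float64(1.054340438040241), np.float64(39.708451477682615)) (np.float64(1.127422431501556), np.float64(37.48529780858962))
[[4.5, -2.5, 0.0], [-0.0, 0.0, 39.0], [-3.5, 14.0, 0.0], [-3.5, 14.0, 0.0], [-3.5, 14.0, 0.0], [-3.5, 13.5, 0.0], [-3.5, 14.0, 0.0], [-4.0, 14.0, 0.0], [-3.5, 14.0, 0.0], [-3.5, 14.0, 0.0], [-3.5, 14.0, 0.0], [-3.5, 13.5, 0.0], [-3.5, 14.0, 0.0], [0.0, 0.0, -19.5], [0.0, 0.0, -19.5], [0.0, 0.0, -0.0], [1.5, 2.5, -0.0], [1.0, 2.0, -0.0], [1.0, 1.0, -0.0], [1.0, 1.0, -0.5]]
[0.0, 0.0, 8.0, 8.5, 8.0, 8.5, 8.0, 8.0, 8.5, 8.0, 8.0, 8.5, 8.0, 0.0, 0.0, 0.0, 0.0, 0.0, -2.5, -2.0] 20 end [475.5, 13.5, 296.5, -213.2]
[[1.5, 1.5, -0.0], [1.5, 1.0, -0.5], [1.5, 1.5, -0.0], [1.5, 1.0, -0.5], [1.5, 1.0, -0.0], [2.0, 1.0, -0.5], [1.5, 0.5, -0.0], [2.0, 1.0, -0.5]]
[-3.0, -2.5, -3.0, -3.0, -3.0, -2.5, -3.0, -3.0] 8 end [488.6, 22.2, 294.6, -236.3]
```

Request:
arm_command(
  xyz=[
    [4.5,-2.5,0],
    [0,0,39],
    [-3.5,14,0],
    [-3.5,14,0],
    [-3.5,14,0],
    [-3.5,13.5,0],
    [-3.5,14,0],
    [-4,14,0],
    [-3.5,14,0],
    [-3.5,14,0],
    [-3.5,14,0],
    [-3.5,13.5,0],
    [-3.5,14,0],
    [0,0,-19.5],
    [0,0,-19.5],
    [0,0,0],
    [1.5,2.5,0],
    [1,2,0],
    [1,1,0],
    [1,1,-0.5],
  ],
  spin=[0,0,8,8.5,8,8.5,8,8,8.5,8,8,8.5,8,0,0,0,0,0,-2.5,-2],
)

```text
time: 18.65
tool_pos: [0.4743, 0.0144, 0.2981]
tool_rot: [-3.139, 0.0, 2.57]
contact_force: [-5.5, -7.3, 2.7]
opening: 0.0282
grip_force: 4.2
```

Request:
arm_command(
  xyz=[
    [1.5,1.5,0],
  ],
  spin=[-3],
)

```text
time: 18.75
tool_pos: [0.4758, 0.0158, 0.2982]
tool_rot: [-3.139, 0.001, 2.517]
contact_force: [-4.8, -8.2, -0.8]
opening: 0.0279
grip_force: 4.3
```

Request:
arm_command(
  xyz=[
    [1.5,1,-0.5],
  ],
  spin=[-2.5],
)

```text
time: 18.85
tool_pos: [0.4771, 0.0169, 0.2976]
tool_rot: [-3.139, -0.0, 2.473]
contact_force: [-6.4, -6.1, 3.6]
opening: 0.0278
grip_force: 4.3
```

Request:
arm_command(
  xyz=[
    [1.5,1.5,0],
  ],
  spin=[-3],
)

```text
time: 18.95
tool_pos: [0.4787, 0.0184, 0.2976]
tool_rot: [-3.139, 0.0, 2.421]
contact_force: [-5.2, -7.1, -0.0]
opening: 0.0282
grip_force: 4.3
```

Request:
arm_command(
  xyz=[
    [1.5,1,-0.5],
  ],
  spin=[-3],
)

```text
time: 19.05
tool_pos: [0.4801, 0.0195, 0.2972]
tool_rot: [-3.139, 0.0, 2.369]
contact_force: [-5.0, -6.6, 3.1]
opening: 0.0282
grip_force: 4.2
```

```bash
python3 - <<'E'
from plan import *
from h import *
s=observe();p=s["tool_pos"]*1e3;a,r=post(1,p[:2]);t=np.radians(a);f=s["contact_force"];print(jt(1,p[:2]),-f[0]*np.sin(t)+f[1]*np.cos(t),f)
go(at(1,1.4),1,1.4,3,1.06,1.3,step=5)
rows(at(3,1.3),[at(3,j) for j in np.arange(1.35,1.61,.05)])
go(at(3,1.4),3,1.4,2,1.06,1.3,step=5)
rows(at(2,1.3),[at(2,j) for j in np.arange(1.35,1.61,.05)])
go(at(2,1.4),2,1.4,4,1.12,1.3,step=5)
rows(at(4,1.3),[at(4,j) for j in np.arange(1.35,1.61,.05)])
E
```

```text
(np.float64(1.3801537383715798), np.float64(40.347349762177295)) 8.229220448910702 [-5.04060394 -6.5631645   3.06812555]
[[-3.5, -3.5, 0.0], [-0.0, -0.0, 40.5], [37.0, -24.0, -0.0], [37.5, -24.0, -0.0], [37.0, -24.0, -0.0], [37.5, -24.0, -0.0], [37.0, -24.5, -0.0], [-0.0, 0.0, -19.5], [-0.0, 0.0, -19.5], [-0.0, 0.0, 0.0], [-1.0, -2.0, 0.0], [-1.0, -2.5, 0.0], [-2.0, -2.0, -0.5], [-2.5, -2.5, -0.0], [-2.0, -2.0, -0.5]]
[0.0, 0.0, 4.0, 4.0, 3.5, 4.0, 4.0, -0.0, -0.0, -0.0, -0.0, -0.0, -4.5, -4.5, -5.0] 15 end [655.6, -116.4, 296.2, -219.2]
[[-1.5, -1.0, -0.0], [-1.5, -1.5, -0.5], [-2.0, -1.0, -0.0], [-1.5, -1.0, -0.5], [-1.5, -0.5, -0.0], [-2.0, -1.0, -0.5]]
[-3.0, -2.5, -3.0, -3.0, -3.0, -2.5] 6 end [645.5, -122.3, 294.6, -236.0]
[[3.5, 3.5, 0.0], [0.0, 0.0, 40.5], [-3.5, 18.0, -0.0], [-4.0, 18.0, -0.0], [-3.5, 18.0, -0.0], [-4.0, 18.0, -0.0], [-3.5, 18.0, -0.0], [-4.0, 18.0, -0.0], [-3.5, 18.0, -0.0], [-4.0, 18.0, -0.0], [-3.5, 18.0, -0.0], [-0.0, 0.0, -19.5], [-0.0, 0.0, -19.5], [-0.0, 0.0, 0.0], [2.0, -1.0, 0.0], [2.5, -1.0, 0.0], [2.0, -2.0, -0.5], [2.5, -2.0, -0.0], [2.0, -2.5, -
[... 224 characters left out ...]
 -0.5], [0.5, -1.5, -0.0], [1.0, -2.0, -0.5]]
[-3.0, -2.5, -3.0, -3.0, -3.0, -2.5] 6 end [639.3, 28.5, 294.6, -326.0]
[[-3.5, 3.5, 0.0], [-0.0, 0.0, 40.5], [-24.5, -37.0, -0.0], [-24.5, -37.0, -0.0], [-24.5, -37.0, -0.0], [-24.5, -37.0, -0.0], [-24.0, -37.0, -0.0], [-0.0, 0.0, -19.5], [-0.0, 0.0, -19.5], [-0.0, 0.0, -0.0], [-2.5, 1.5, -0.0], [-2.0, 1.0, -0.0], [-2.5, 2.5, -0.5], [-2.5, 2.5, -0.5]]
[0.0, 0.0, 3.0, 3.5, 3.0, 3.5, 3.0, 0.0, 0.0, 0.0, 0.0, 0.0, -5.0, -5.5] 14 end [500.6, -138.6, 296.2, -309.2]
[[-1.0, 1.5, -0.0], [-1.5, 1.5, -0.5], [-1.0, 2.0, -0.0], [-1.0, 1.5, -0.5], [-0.5, 1.5, -0.0], [-1.0, 2.0, -0.5]]
[-3.0, -2.5, -3.0, -3.0, -3.0, -2.5] 6 end [494.7, -128.5, 294.6, -326.0]
```

Request:
arm_command(
  xyz=[
    [-3.5,-3.5,0],
    [0,0,40.5],
    [37,-24,0],
    [37.5,-24,0],
    [37,-24,0],
    [37.5,-24,0],
    [37,-24.5,0],
    [0,0,-19.5],
    [0,0,-19.5],
    [0,0,0],
    [-1,-2,0],
    [-1,-2.5,0],
    [-2,-2,-0.5],
    [-2.5,-2.5,0],
    [-2,-2,-0.5],
    [-1.5,-1,0],
    [-1.5,-1.5,-0.5],
  ],
  spin=[0,0,4,4,3.5,4,4,0,0,0,0,0,-4.5,-4.5,-5,-3,-2.5],
)

```text
time: 20.75
tool_pos: [0.6525, -0.1159, 0.2984]
tool_rot: [3.136, 0.003, 2.369]
contact_force: [5.2, 6.6, -0.6]
opening: 0.0281
grip_force: 4.4
```

Request:
arm_command(
  xyz=[
    [3.5,3.5,0],
    [0,0,40.5],
    [-3.5,18,0],
    [-4,18,0],
    [-3.5,18,0],
    [-4,18,0],
    [-3.5,18,0],
    [-4,18,0],
    [-3.5,18,0],
    [-4,18,0],
    [-3.5,18,0],
    [0,0,-19.5],
    [0,0,-19.5],
    [2,-1,0],
    [2.5,-1,0],
    [2,-2,-0.5],
    [2.5,-2,0],
    [2,-2.5,-0.5],
    [1,-1.5,0],
    [1.5,-1.5,-0.5],
  ],
  spin=[0,0,-8,-7.5,-8,-8,-7.5,-8,-8,-7.5,-8,0,0,0,0,-4.5,-4.5,-5,-3,-2.5],
)

```text
time: 22.75
tool_pos: [0.6344, 0.0373, 0.2973]
tool_rot: [-3.138, 0.001, 0.797]
contact_force: [-5.9, 4.3, 0.1]
opening: 0.0281
grip_force: 3.9
```

Request:
arm_command(
  xyz=[
    [-3.5,3.5,0],
    [0,0,40.5],
    [-24.5,-37,0],
    [-24.5,-37,0],
    [-24.5,-37,0],
    [-24.5,-37,0],
    [-24,-37,0],
    [0,0,-19.5],
    [0,0,-19.5],
    [0,0,0],
    [-2.5,1.5,0],
    [-2,1,0],
    [-2.5,2.5,-0.5],
    [-2.5,2.5,-0.5],
    [-1,1.5,0],
    [-1.5,1.5,-0.5],
  ],
  spin=[0,0,3,3.5,3,3.5,3,0,0,0,0,0,-5,-5.5,-3,-2.5],
)

```text
time: 24.35
tool_pos: [0.4992, -0.1352, 0.2981]
tool_rot: [3.133, -0.002, 0.798]
contact_force: [6.6, -5.6, -2.8]
opening: 0.0282
grip_force: 4.3
```

```bash
cat >> plan.py <<'E'
def tf(i,xy,f):
    a,r=post(i,xy);t=np.radians(a);return -f[0]*np.sin(t)+f[1]*np.cos(t)
E
python3 - <<'E'
from plan import *
from h import *
s=observe();p=s["tool_pos"]*1e3;print(jt(4,p[:2]),tf(4,p[:2],s["contact_force"]),s["time"],s["qpos"])
go(at(4,1.4),4,1.4,1,1.38,1.4,step=5)
rows(at(1,1.4),[at(1,j) for j in np.arange(1.45,1.91,.05)])
E
```

```text
(np.float64(1.3928514287962144), np.float64(38.060432684868275)) 8.69176958253831 24.35 [-4.12424747e-01  4.38577344e-01  1.69875190e+00 -1.40064866e-03
  9.95734740e-01  3.61294699e-01]
[[3.5, -3.5, 0.0], [0.0, -0.0, 40.5], [-2.0, 14.0, -0.0], [-2.5, 14.0, -0.0], [-2.0, 14.0, -0.0], [-2.5, 14.0, -0.0], [-2.0, 13.5, -0.0], [-2.0, 14.0, -0.0], [-2.5, 14.0, -0.0], [-2.0, 14.0, -0.0], [-2.5, 14.0, -0.0], [-2.0, 14.0, -0.0], [-2.5, 14.0, -0.0], [0.0, -0.0, -20.5], [0.0, -0.0, -20.0], [0.0, -0.0, 0.0], [2.0, 2.0, 0.0], [1.5, 1.5, 0.0], [1.0, 0.5, -0.0]]
[0.0, 0.0, 8.5, 8.0, 8.5, 8.0, 8.5, 8.0, 8.5, 8.5, 8.0, 8.5, 8.0, 0.0, 0.0, 0.0, 0.0, 0.0, -1.0] 19 end [481.9, 18.6, 295.7, -224.7]
[[1.5, 1.0, -0.0], [2.0, 1.0, -0.5], [1.5, 1.0, -0.0], [2.0, 0.5, -0.5], [1.5, 1.0, -0.0], [2.0, 0.5, -0.5], [2.0, 0.5, -0.0], [2.0, 0.5, -0.5], [1.5, 0.0, -0.0], [2.0, 0.5, -0.0]]
[-3.0, -2.5, -3.0, -3.0, -3.0, -2.5, -3.0, -3.0, -3.0, -2.5] 10 end [499.6, 25.1, 293.7, -253.2]
```

Request:
arm_command(
  xyz=[
    [3.5,-3.5,0],
    [0,0,40.5],
    [-2,14,0],
    [-2.5,14,0],
    [-2,14,0],
    [-2.5,14,0],
    [-2,13.5,0],
    [-2,14,0],
    [-2.5,14,0],
    [-2,14,0],
    [-2.5,14,0],
    [-2,14,0],
    [-2.5,14,0],
    [0,0,-20.5],
    [0,0,-20],
    [0,0,0],
    [2,2,0],
    [1.5,1.5,0],
    [1,0.5,0],
    [1.5,1,0],
  ],
  spin=[0,0,8.5,8,8.5,8,8.5,8,8.5,8.5,8,8.5,8,0,0,0,0,0,-1,-3],
)

```text
time: 26.35
tool_pos: [0.4821, 0.02, 0.297]
tool_rot: [-3.139, 0.0, 2.317]
contact_force: [-4.8, -6.3, 1.2]
opening: 0.0277
grip_force: 4.1
```

Request:
arm_command(
  xyz=[
    [2,1,-0.5],
  ],
  spin=[-2.5],
)

```text
time: 26.45
tool_pos: [0.4839, 0.021, 0.2966]
tool_rot: [-3.139, -0.0, 2.272]
contact_force: [-7.8, -4.9, 4.9]
opening: 0.028
grip_force: 4.3
```

Request:
arm_command(
  xyz=[
    [1.5,1,0],
  ],
  spin=[-3],
)

```text
time: 26.55
tool_pos: [0.4855, 0.022, 0.2965]
tool_rot: [-3.139, -0.0, 2.22]
contact_force: [-5.0, -5.1, 1.3]
opening: 0.0282
grip_force: 4.1
```

Request:
arm_command(
  xyz=[
    [2,0.5,-0.5],
  ],
  spin=[-3],
)

```text
time: 26.65
tool_pos: [0.4873, 0.0227, 0.2961]
tool_rot: [-3.138, -0.001, 2.167]
contact_force: [-7.6, -3.6, 4.8]
opening: 0.0279
grip_force: 4.2
```

Request:
arm_command(
  xyz=[
    [1.5,1,0],
  ],
  spin=[-3],
)

```text
time: 26.75
tool_pos: [0.4889, 0.0235, 0.296]
tool_rot: [-3.139, 0.0, 2.115]
contact_force: [-5.9, -5.6, 1.7]
opening: 0.0278
grip_force: 4.0
```

Request:
arm_command(
  xyz=[
    [2,0.5,-0.5],
  ],
  spin=[-2.5],
)

```text
time: 26.85
tool_pos: [0.4908, 0.0242, 0.2956]
tool_rot: [-3.138, -0.0, 2.071]
contact_force: [-8.5, -2.1, 6.3]
opening: 0.028
grip_force: 4.2
```

```bash
python3 - <<'E'
from plan import *
from h import *
s=observe();p=s["tool_pos"]*1e3;print(jt(1,p[:2]),tf(1,p[:2],s["contact_force"]),s["time"])
go(at(1,1.7),1,1.7,3,1.38,1.65,step=5)
go(at(3,1.65),3,1.65,2,1.36,1.65,step=5)
go(at(2,1.65),2,1.65,4,1.39,1.65,step=5)
E
```

```text
(np.float64(1.6711843162420408), np.float64(39.878775110425956)) 8.380684826912477 26.85
[[-4.5, -2.5, 0.0], [0.0, 0.0, 41.5], [34.0, -27.0, 0.0], [33.5, -27.0, 0.0], [34.0, -27.5, 0.0], [33.5, -27.0, 0.0], [34.0, -27.0, 0.0], [-0.0, -0.0, -20.0], [-0.0, -0.0, -20.0], [-0.0, -0.0, -0.0], [-2.0, -2.0, -0.0], [-1.5, -1.5, -0.0], [-3.0, -2.0, -0.5], [-3.0, -1.5, -0.5], [-3.5, -1.5, -0.5]]
[0.0, 0.0, 3.5, 4.0, 3.5, 3.5, 4.0, -0.0, -0.0, -0.0, -0.0, -0.0, -5.5, -5.0, -5.0] 15 end [643.7, -123.0, 294.4, -238.9]
[[4.5, 2.5, 0.0], [-0.0, 0.0, 41.5], [-2.0, 18.0, -0.0], [-2.0, 17.5, -0.0], [-2.0, 18.0, -0.0], [-1.5, 18.0, -0.0], [-2.0, 17.5, -0.0], [-2.0, 18.0, -0.0], [-2.0, 18.0, -0.0], [-1.5, 17.5, -0.0], [-2.0, 18.0, -0.0], [-0.0, -0.0, -20.0], [-0.0, -0.0, -20.0], [-0.0, -0.0, -0.0], [1.5, -1.5, -0.0], [2.0, -2.0, -0.0], [2.0, -3.0, -0.5], [2.0, -3.5, -0.5], [1.0, -3.5, -0.5]]
[0.0, 0.0, -8.0, -8.5, -8.0, -8.0, -8.5, -8.0, -8.0, -8.0, -8.5, 0.0, 0.0, 0.0, 0.0, 0.0, -5.5, -5.5, -5.5] 19 end [639.7, 26.6, 294.6, -329.0]
[[-2.5, 4.5, 0.0], [-0.0, -0.0, 41.5], [-27.0, -34.0, -0.0], [-27.0, -34.5, -0.0], [-27.0, -34.0, -0.0], [-27.0, -34.0, -0.0], [-27.0, -34.0, -0.0], [-0.0, 0.0, -20.0], [-0.0, 0.0, -20.5], [-0.0, 0.0, 0.0], [-2.0, 2.0, 0.0], [-2.0, 1.5, 0.0], [-1.5, 3.0, -0.0], [-1.5, 3.0, -0.5], [-1.5, 3.0, -0.5]]
[0.0, 0.0, 3.0, 3.0, 3.0, 3.0, 3.0, -0.0, -0.0, -0.0, -0.0, -0.0, -5.0, -5.0, -5.0] 15 end [493.9, -126.8, 294.6, -329.0]
```

Request:
arm_command(
  xyz=[
    [-4.5,-2.5,0],
    [0,0,41.5],
    [34,-27,0],
    [33.5,-27,0],
    [34,-27.5,0],
    [33.5,-27,0],
    [34,-27,0],
    [0,0,-20],
    [0,0,-20],
    [0,0,0],
    [-2,-2,0],
    [-1.5,-1.5,0],
    [-3,-2,-0.5],
    [-3,-1.5,-0.5],
    [-3.5,-1.5,-0.5],
  ],
  spin=[0,0,3.5,4,3.5,3.5,4,0,0,0,0,0,-5.5,-5,-5],
)

```text
time: 28.35
tool_pos: [0.6442, -0.1206, 0.2967]
tool_rot: [3.135, 0.003, 2.123]
contact_force: [8.2, 6.5, -4.4]
opening: 0.0281
grip_force: 4.8
```

Request:
arm_command(
  xyz=[
    [4.5,2.5,0],
    [0,0,41.5],
    [-2,18,0],
    [-2,17.5,0],
    [-2,18,0],
    [-1.5,18,0],
    [-2,17.5,0],
    [-2,18,0],
    [-2,18,0],
    [-1.5,17.5,0],
    [-2,18,0],
    [0,0,-20],
    [0,0,-20],
    [0,0,0],
    [1.5,-1.5,0],
    [2,-2,0],
    [2,-3,-0.5],
    [2,-3.5,-0.5],
    [1,-3.5,-0.5],
  ],
  spin=[0,0,-8,-8.5,-8,-8,-8.5,-8,-8,-8,-8.5,0,0,0,0,0,-5.5,-5.5,-5.5],
)

```text
time: 30.25
tool_pos: [0.639, 0.0286, 0.2966]
tool_rot: [-3.14, -0.002, 0.551]
contact_force: [-2.2, 7.3, 4.4]
opening: 0.028
grip_force: 4.0
```

Request:
arm_command(
  xyz=[
    [-2.5,4.5,0],
    [0,0,41.5],
    [-27,-34,0],
    [-27,-34.5,0],
    [-27,-34,0],
    [-27,-34,0],
    [-27,-34,0],
    [0,0,-20],
    [0,0,-20.5],
    [0,0,0],
    [-2,2,0],
    [-2,1.5,0],
    [-1.5,3,0],
    [-1.5,3,-0.5],
    [-1.5,3,-0.5],
  ],
  spin=[0,0,3,3,3,3,3,0,0,0,0,0,-5,-5,-5],
)

```text
time: 31.75
tool_pos: [0.4943, -0.1269, 0.2964]
tool_rot: [3.134, -0.003, 0.552]
contact_force: [5.2, -7.4, -4.3]
opening: 0.028
grip_force: 4.5
```

```bash
python3 - <<'E'
from plan import *
from h import *
s=observe();p=s["tool_pos"]*1e3;print(jt(4,p[:2]),tf(4,p[:2],s["contact_force"]),s["time"])
go((493.9,-126.8,294.6,-329),4,1.65,1,1.67,1.7,step=5)
rows(at(1,1.7),[at(1,j) for j in np.arange(1.75,2.3,.05)])
E
```

```text
(np.float64(1.6433109339424463), np.float64(38.645174782859335)) 8.987687956972659 31.75
[[3.0, -4.0, 0.0], [-0.0, -0.0, 41.5], [-1.0, 13.5, -0.0], [-1.0, 14.0, -0.0], [-1.0, 13.5, -0.0], [-1.0, 14.0, -0.0], [-1.0, 14.0, -0.0], [-0.5, 13.5, -0.0], [-1.0, 14.0, -0.0], [-1.0, 13.5, -0.0], [-1.0, 14.0, -0.0], [-1.0, 13.5, -0.0], [-0.5, 14.0, -0.0], [-0.0, -0.0, -21.0], [-0.0, -0.0, -20.5], [-0.0, -0.0, -0.0], [2.0, 1.0, -0.0], [2.0, 1.5, -0.0], [1.5, 0.5, -0.5]]
[-0.0, -0.0, 8.0, 8.0, 8.0, 8.5, 8.0, 8.0, 8.0, 8.0, 8.0, 8.0, 8.5, -0.0, -0.0, -0.0, -0.0, -0.0, -2.0] 19 end [492.4, 23.7, 294.1, -242.0]
[[2.0, 0.5, -0.0], [2.0, 0.5, -0.5], [1.5, 0.0, -0.0], [2.0, 0.5, -0.5], [2.0, 0.0, -0.0], [2.0, 0.0, -0.5], [2.0, -0.0, -0.0], [2.0, -0.0, -0.5], [2.0, -0.5, -0.0], [1.5, -0.5, -0.0], [2.0, -0.5, -0.5]]
[-3.0, -2.5, -3.0, -3.0, -3.0, -2.5, -3.0, -3.0, -3.0, -2.5, -3.0] 11 end [513.2, 23.5, 291.8, -273.4]
```

Request:
arm_command(
  xyz=[
    [3,-4,0],
    [0,0,41.5],
    [-1,13.5,0],
    [-1,14,0],
    [-1,13.5,0],
    [-1,14,0],
    [-1,14,0],
    [-0.5,13.5,0],
    [-1,14,0],
    [-1,13.5,0],
    [-1,14,0],
    [-1,13.5,0],
    [-0.5,14,0],
    [0,0,-21],
    [0,0,-20.5],
    [0,0,0],
    [2,1,0],
    [2,1.5,0],
    [1.5,0.5,-0.5],
  ],
  spin=[0,0,8,8,8,8.5,8,8,8,8,8,8,8.5,0,0,0,0,0,-2],
)

```text
time: 33.65
tool_pos: [0.4912, 0.0243, 0.2953]
tool_rot: [-3.139, 0.0, 2.074]
contact_force: [-7.1, -4.2, 4.5]
opening: 0.0281
grip_force: 3.9
```

Request:
arm_command(
  xyz=[
    [2,0.5,0],
  ],
  spin=[-3],
)

```text
time: 33.75
tool_pos: [0.493, 0.0247, 0.2952]
tool_rot: [-3.139, 0.0, 2.02]
contact_force: [-5.9, -5.5, 3.8]
opening: 0.0283
grip_force: 4.0
```

Request:
arm_command(
  xyz=[
    [2,0.5,-0.5],
  ],
  spin=[-2.5],
)

```text
time: 33.85
tool_pos: [0.4949, 0.0252, 0.2948]
tool_rot: [-3.139, 0.0, 1.976]
contact_force: [-7.7, -3.5, 5.7]
opening: 0.0282
grip_force: 4.1
```

Request:
arm_command(
  xyz=[
    [1.5,0,0],
  ],
  spin=[-3],
)

```text
time: 33.95
tool_pos: [0.4964, 0.0252, 0.2947]
tool_rot: [-3.139, 0.0, 1.923]
contact_force: [-6.7, -3.9, 3.7]
opening: 0.0281
grip_force: 4.0
```

Request:
arm_command(
  xyz=[
    [0,0,0],
  ],
  spin=[0],
)

```text
time: 34.05
tool_pos: [0.4964, 0.0253, 0.2947]
tool_rot: [-3.139, 0.0, 1.924]
contact_force: [-7.2, -3.2, 4.4]
opening: 0.0279
grip_force: 3.6
```

Request:
arm_command(
  xyz=[
    [2,0.5,-0.5],
  ],
  spin=[-3],
)

```text
time: 34.15
tool_pos: [0.4982, 0.0257, 0.2943]
tool_rot: [-3.139, 0.0, 1.872]
contact_force: [-8.1, -3.8, 5.7]
opening: 0.0283
grip_force: 4.0
```

Request:
arm_command(
  xyz=[
    [2,0,0],
  ],
  spin=[-3],
)

```text
time: 34.25
tool_pos: [0.5003, 0.0258, 0.2943]
tool_rot: [-3.139, 0.0, 1.819]
contact_force: [-8.4, -4.0, 4.9]
opening: 0.0282
grip_force: 4.2
```

```bash
python3 - <<'E'
from plan import *
from h import *
s=observe();p=s["tool_pos"]*1e3;print(jt(1,p[:2]),tf(1,p[:2],s["contact_force"]),s["time"])
print(jt(3,(644.2,-120.6)),jt(2,(639,28.6)))
go(at(1,1.9),1,1.9,3,1.6,1.7,step=3)
rows(at(3,1.7),[at(3,j) for j in np.arange(1.75,2.3,.05)])
E
```

```text
(np.float64(1.9144091223644515), np.float64(39.63701810000349)) 9.153534142019623 34.25
(np.float64(1.616389296310541), np.float64(36.832202707678235)) (np.float64(1.5955469186549547), np.float64(38.64921691736003))
[[-5.0, -1.5, 0.0], [0.0, 0.0, 42.5], [31.0, -28.5, 0.0], [31.0, -28.5, 0.0], [31.0, -28.5, 0.0], [31.0, -29.0, 0.0], [31.0, -28.5, 0.0], [-0.0, 0.0, -20.5], [-0.0, 0.0, -20.5], [-0.0, 0.0, -0.0], [-2.0, -1.5, -0.0], [-2.5, -1.0, -0.0], [-1.5, -1.0, -0.5], [-2.0, -0.5, -0.0]]
[0.0, 0.0, 3.5, 3.5, 3.5, 3.5, 3.0, 0.0, 0.0, 0.0, 0.0, 0.0, -2.5, -3.0] 14 end [641.8, -123.6, 294.4, -241.9]
[[-2.0, -0.5, -0.0], [-2.0, -0.5, -0.5], [-1.5, -0.0, -0.0], [-2.0, -0.5, -0.5], [-2.0, -0.0, -0.0], [-2.0, -0.0, -0.5], [-2.0, 0.0, -0.0], [-2.0, 0.0, -0.5], [-2.0, 0.5, -0.0], [-1.5, 0.5, -0.0], [-2.0, 0.5, -0.5]]
[-3.0, -2.5, -3.0, -3.0, -3.0, -2.5, -3.0, -3.0, -3.0, -2.5, -3.0] 11 end [620.8, -123.5, 291.8, -273.4]
```

Request:
arm_command(
  xyz=[
    [-5,-1.5,0],
    [0,0,42.5],
    [31,-28.5,0],
    [31,-28.5,0],
    [31,-28.5,0],
    [31,-29,0],
    [31,-28.5,0],
    [0,0,-20.5],
    [0,0,-20.5],
    [0,0,0],
    [-2,-1.5,0],
    [-2.5,-1,0],
    [-1.5,-1,-0.5],
    [-2,-0.5,0],
  ],
  spin=[0,0,3.5,3.5,3.5,3.5,3,0,0,0,0,0,-2.5,-3],
)

```text
time: 35.65
tool_pos: [0.6439, -0.1214, 0.2966]
tool_rot: [3.135, 0.002, 2.019]
contact_force: [5.8, 5.7, -1.4]
opening: 0.028
grip_force: 4.0
```

Request:
arm_command(
  xyz=[
    [-2,-0.5,0],
  ],
  spin=[-3],
)

```text
time: 35.75
tool_pos: [0.6421, -0.1217, 0.2966]
tool_rot: [3.134, 0.002, 1.967]
contact_force: [7.0, 5.0, -2.7]
opening: 0.0281
grip_force: 4.2
```

Request:
arm_command(
  xyz=[
    [-2,-0.5,-0.5],
  ],
  spin=[-2.5],
)

```text
time: 35.85
tool_pos: [0.6403, -0.1223, 0.2962]
tool_rot: [3.134, 0.002, 1.924]
contact_force: [7.7, 4.1, -0.9]
opening: 0.0279
grip_force: 4.3
```

Request:
arm_command(
  xyz=[
    [-1.5,0,0],
  ],
  spin=[-3],
)

```text
time: 35.95
tool_pos: [0.6388, -0.1223, 0.2962]
tool_rot: [3.134, 0.002, 1.871]
contact_force: [8.3, 4.1, -1.9]
opening: 0.028
grip_force: 4.3
```

Request:
arm_command(
  xyz=[
    [-2,-0.5,-0.5],
  ],
  spin=[-3],
)

```text
time: 36.05
tool_pos: [0.6369, -0.1228, 0.2958]
tool_rot: [3.133, 0.002, 1.819]
contact_force: [7.0, 4.6, -1.1]
opening: 0.0277
grip_force: 4.2
```

Request:
arm_command(
  xyz=[
    [-2,0,0],
  ],
  spin=[-3],
)

```text
time: 36.15
tool_pos: [0.6349, -0.123, 0.2957]
tool_rot: [3.133, 0.002, 1.766]
contact_force: [8.0, 3.5, -1.7]
opening: 0.0279
grip_force: 4.3
```

```bash
python3 - <<'E'
from plan import *
from h import *
s=observe();p=s["tool_pos"]*1e3;print(jt(3,p[:2]),tf(3,p[:2],s["contact_force"]),s["time"])
go(at(3,1.95),3,1.9,2,1.6,1.8,step=5)
rows(at(2,1.8),[at(2,j) for j in np.arange(1.85,2.3,.05)])
E
```

```text
(np.float64(1.8765807803346355), np.float64(36.9652269666464)) 8.72705370985776 36.15
[[6.5, 1.5, 0.0], [0.0, 0.0, 43.0], [-0.0, 17.5, -0.0], [-0.5, 17.0, -0.0], [-0.0, 17.5, -0.0], [-0.5, 17.5, -0.0], [-0.0, 17.5, -0.0], [-0.5, 17.0, -0.0], [-0.5, 17.5, -0.0], [-0.0, 17.5, -0.0], [-0.5, 17.0, -0.0], [0.0, 0.0, -21.0], [0.0, 0.0, -20.5], [0.0, 0.0, 0.0], [1.5, -2.0, 0.0], [1.5, -2.0, 0.0], [1.0, -3.5, -0.5], [1.0, -4.0, -0.5]]
[3.0, -0.0, -8.0, -8.5, -8.0, -8.0, -8.0, -8.0, -8.5, -8.0, -8.0, 0.0, 0.0, 0.0, 0.0, 0.0, -5.5, -6.0] 18 end [641.3, 21.0, 293.7, -337.7]
[[0.5, -2.0, -0.0], [0.0, -2.0, -0.5], [0.0, -2.0, -0.0], [0.0, -1.5, -0.5], [0.0, -2.0, -0.0], [-0.0, -2.0, -0.5], [-0.5, -2.0, -0.0], [-0.5, -2.0, -0.5], [-0.0, -2.0, -0.0]]
[-3.0, -2.5, -3.0, -3.0, -3.0, -2.5, -3.0, -3.0, -3.0] 9 end [640.9, 3.6, 291.9, -363.6]
```

Request:
arm_command(
  xyz=[
    [6.5,1.5,0],
    [0,0,43],
    [0,17.5,0],
    [-0.5,17,0],
    [0,17.5,0],
    [-0.5,17.5,0],
    [0,17.5,0],
    [-0.5,17,0],
    [-0.5,17.5,0],
    [0,17.5,0],
    [-0.5,17,0],
    [0,0,-21],
    [0,0,-20.5],
    [0,0,0],
    [1.5,-2,0],
    [1.5,-2,0],
    [1,-3.5,-0.5],
    [1,-4,-0.5],
  ],
  spin=[3,0,-8,-8.5,-8,-8,-8,-8,-8.5,-8,-8,0,0,0,0,0,-5.5,-6],
)

```text
time: 37.95
tool_pos: [0.6425, 0.0231, 0.2956]
tool_rot: [-3.139, -0.002, 0.342]
contact_force: [-3.5, 6.8, 3.3]
opening: 0.0283
grip_force: 3.8
```

Request:
arm_command(
  xyz=[
    [0.5,-2,0],
  ],
  spin=[-3],
)

```text
time: 38.05
tool_pos: [0.643, 0.0209, 0.2954]
tool_rot: [-3.139, -0.001, 0.289]
contact_force: [-2.3, 6.6, 1.8]
opening: 0.0282
grip_force: 3.7
```

Request:
arm_command(
  xyz=[
    [0,-2,-0.5],
  ],
  spin=[-2.5],
)

```text
time: 38.15
tool_pos: [0.6431, 0.0192, 0.2952]
tool_rot: [-3.139, -0.002, 0.247]
contact_force: [-2.5, 8.0, 3.7]
opening: 0.0284
grip_force: 4.0
```

```bash
python3 - <<'E'
from plan import *
from h import *
s=observe();p=s["tool_pos"]*1e3;print(jt(2,p[:2]),tf(2,p[:2],s["contact_force"]),s["time"])
go(at(2,1.9),2,1.9,4,1.64,1.8,step=5)
rows(at(4,1.8),[at(4,j) for j in np.arange(1.85,2.3,.05)])
E
```

```text
(np.float64(1.8544305200899613), np.float64(40.25624345243449)) 8.414239202166492 38.15
[[-1.5, 5.0, 0.0], [0.0, -0.0, 42.5], [-28.5, -31.0, 0.0], [-29.0, -30.5, 0.0], [-28.5, -30.5, 0.0], [-29.0, -31.0, 0.0], [-28.5, -30.5, 0.0], [-0.0, -0.0, -20.5], [-0.0, -0.0, -21.0], [-0.0, -0.0, 0.0], [-1.5, 2.0, 0.0], [-1.0, 2.0, 0.0], [-1.0, 3.0, -0.0], [-1.0, 3.0, -0.5]]
[0.0, 0.0, 3.0, 3.0, 3.0, 3.0, 3.0, -0.0, -0.0, -0.0, -0.0, -0.0, -4.5, -5.0] 14 end [492.4, -121.3, 294.0, -337.9]
[[-0.5, 2.0, -0.0], [-0.0, 2.0, -0.5], [-0.0, 2.0, -0.0], [-0.0, 1.5, -0.5], [-0.0, 2.0, -0.0], [0.0, 2.0, -0.5], [0.5, 2.0, -0.0], [0.5, 2.0, -0.5], [0.0, 2.0, -0.0]]
[-3.0, -2.5, -3.0, -3.0, -3.0, -2.5, -3.0, -3.0, -3.0] 9 end [493.1, -103.6, 291.9, -363.6]
```

Request:
arm_command(
  xyz=[
    [-1.5,5,0],
    [0,0,42.5],
    [-28.5,-31,0],
    [-29,-30.5,0],
    [-28.5,-30.5,0],
    [-29,-31,0],
    [-28.5,-30.5,0],
    [0,0,-20.5],
    [0,0,-21],
    [0,0,0],
    [-1.5,2,0],
    [-1,2,0],
    [-1,3,0],
    [-1,3,-0.5],
  ],
  spin=[0,0,3,3,3,3,3,0,0,0,0,0,-4.5,-5],
)

```text
time: 39.55
tool_pos: [0.4947, -0.1213, 0.2953]
tool_rot: [3.135, -0.003, 0.343]
contact_force: [3.5, -8.3, -3.7]
opening: 0.028
grip_force: 4.3
```

Request:
arm_command(
  xyz=[
    [-0.5,2,0],
  ],
  spin=[-3],
)

```text
time: 39.65
tool_pos: [0.4942, -0.1193, 0.2951]
tool_rot: [3.136, -0.004, 0.291]
contact_force: [3.6, -8.0, -4.3]
opening: 0.0278
grip_force: 4.2
```

Request:
arm_command(
  xyz=[
    [0,2,-0.5],
  ],
  spin=[-2.5],
)

```text
time: 39.75
tool_pos: [0.494, -0.1174, 0.2947]
tool_rot: [3.136, -0.003, 0.248]
contact_force: [0.6, -9.4, -1.2]
opening: 0.028
grip_force: 4.6
```

```bash
python3 - <<'E'
from plan import *
from h import *
s=observe();p=s["tool_pos"]*1e3;print(jt(4,p[:2]),tf(4,p[:2],s["contact_force"]),s["time"])
go(at(4,1.9),4,1.9,1,1.91,1.95,step=5)
rows(at(1,1.95),[at(1,j) for j in np.arange(2,2.4,.05)])
E
```

```text
(np.float64(1.890681144079764), np.float64(36.99045660810159)) 9.136266174501744 39.75
[[1.5, -5.0, 0.0], [-0.0, 0.0, 42.5], [0.0, 13.5, 0.0], [0.5, 13.0, 0.0], [-0.0, 13.5, 0.0], [0.0, 13.0, 0.0], [0.5, 13.5, 0.0], [-0.0, 13.0, 0.0], [0.0, 13.5, 0.0], [0.5, 13.0, 0.0], [-0.0, 13.5, 0.0], [0.0, 13.0, 0.0], [0.5, 13.5, 0.0], [-0.0, -0.0, -21.0], [-0.0, -0.0, -21.5], [-0.0, -0.0, -0.0], [2.0, 0.5, -0.0], [2.5, 0.5, -0.0], [1.5, 0.0, -0.0]]
[0.0, 0.0, 8.0, 8.5, 8.0, 8.0, 8.0, 8.5, 8.0, 8.0, 8.0, 8.5, 8.0, -0.0, -0.0, -0.0, -0.0, -0.0, -2.5] 19 end [501.6, 24.8, 293.4, -256.4]
[[2.0, 0.0, -0.0], [2.0, -0.0, -0.5], [2.0, -0.0, -0.0], [1.5, -0.5, -0.5], [2.0, -0.5, -0.0], [2.0, -0.5, -0.5], [2.0, -0.5, -0.0], [1.5, -0.5, -0.5]]
[-3.0, -2.5, -3.0, -3.0, -3.0, -2.5, -3.0, -3.0] 8 end [516.7, 22.5, 291.2, -279.2]
```

Request:
arm_command(
  xyz=[
    [1.5,-5,0],
    [0,0,42.5],
    [0,13.5,0],
    [0.5,13,0],
    [0,13.5,0],
    [0,13,0],
    [0.5,13.5,0],
    [0,13,0],
    [0,13.5,0],
    [0.5,13,0],
    [0,13.5,0],
    [0,13,0],
    [0.5,13.5,0],
    [0,0,-21],
    [0,0,-21.5],
    [0,0,0],
    [2,0.5,0],
    [2.5,0.5,0],
    [1.5,0,0],
  ],
  spin=[0,0,8,8.5,8,8,8,8.5,8,8,8,8.5,8,0,0,0,0,0,-2.5],
)

```text
time: 41.65
tool_pos: [0.5016, 0.0255, 0.2939]
tool_rot: [-3.137, -0.0, 1.768]
contact_force: [-8.9, -2.1, 3.1]
opening: 0.028
grip_force: 4.4
```

Request:
arm_command(
  xyz=[
    [2,0,0],
  ],
  spin=[-3],
)

```text
time: 41.75
tool_pos: [0.5034, 0.0255, 0.2938]
tool_rot: [-3.137, -0.0, 1.714]
contact_force: [-9.2, -2.0, 1.5]
opening: 0.0281
grip_force: 4.6
```

Request:
arm_command(
  xyz=[
    [2,0,-0.5],
  ],
  spin=[-2.5],
)

```text
time: 41.85
tool_pos: [0.5052, 0.0256, 0.2934]
tool_rot: [-3.136, -0.0, 1.67]
contact_force: [-10.3, -0.7, 6.1]
opening: 0.028
grip_force: 5.0
```

```bash
python3 - <<'E'
from plan import *
from h import *
s=observe();p=s["tool_pos"]*1e3;j=jt(1,p[:2]);print(j,tf(1,p[:2],s["contact_force"]),s["time"])
go(at(1,2.05),1,2.03,3,1.88,2.02,step=3)
rows(at(3,2.02),[at(3,j) for j in np.arange(2.07,2.4,.05)])
E
```

```text
(np.float64(2.0399888204638277), np.float64(39.406154503704364)) 10.301721773294139 41.85
[[-5.5, -1.0, 0.0], [-0.0, 0.0, 43.0], [28.0, -29.5, 0.0], [27.5, -29.5, 0.0], [28.0, -29.5, 0.0], [28.0, -29.5, 0.0], [28.0, -29.5, 0.0], [0.0, 0.0, -21.0], [0.0, 0.0, -21.0], [0.0, 0.0, -0.0], [-2.0, -0.5, -0.0], [-2.5, -1.0, -0.0], [-2.0, 0.0, -0.5], [-1.5, -0.0, -0.0], [-2.0, 0.0, -0.5]]
[1.0, 0.0, 2.0, 1.5, 2.0, 1.5, 1.5, 0.0, 0.0, 0.0, 0.0, 0.0, -2.5, -2.5, -3.0] 15 end [629.6, -125.0, 292.8, -260.5]
[[-2.0, 0.0, -0.0], [-2.0, 0.5, -0.5], [-2.0, 0.0, -0.0], [-1.5, 0.5, -0.5], [-2.0, 0.5, -0.0], [-2.0, 0.5, -0.5], [-1.5, 1.0, -0.0]]
[-3.0, -2.5, -3.0, -3.0, -3.0, -2.5, -3.0] 7 end [616.6, -122.0, 291.4, -280.2]
```

Request:
arm_command(
  xyz=[
    [-5.5,-1,0],
    [0,0,43],
    [28,-29.5,0],
    [27.5,-29.5,0],
    [28,-29.5,0],
    [28,-29.5,0],
    [28,-29.5,0],
    [0,0,-21],
    [0,0,-21],
    [0,0,0],
    [-2,-0.5,0],
    [-2.5,-1,0],
    [-2,0,-0.5],
    [-1.5,0,0],
    [-2,0,-0.5],
  ],
  spin=[1,0,2,1.5,2,1.5,1.5,0,0,0,0,0,-2.5,-2.5,-3],
)

```text
time: 43.35
tool_pos: [0.6321, -0.1237, 0.2954]
tool_rot: [3.132, 0.002, 1.697]
contact_force: [8.4, 2.0, -0.3]
opening: 0.0279
grip_force: 4.6
```

Request:
arm_command(
  xyz=[
    [-2,0,0],
  ],
  spin=[-3],
)

```text
time: 43.45
tool_pos: [0.6302, -0.1237, 0.2955]
tool_rot: [3.132, 0.001, 1.644]
contact_force: [9.1, 3.1, -1.5]
opening: 0.0279
grip_force: 4.8
```

Request:
arm_command(
  xyz=[
    [-2,0.5,-0.5],
  ],
  spin=[-2.5],
)

```text
time: 43.55
tool_pos: [0.6284, -0.1235, 0.2953]
tool_rot: [3.131, 0.002, 1.6]
contact_force: [10.1, 1.9, -0.3]
opening: 0.0279
grip_force: 5.2
```

```bash
python3 - <<'E'
from plan import *
from h import *
s=observe();p=s["tool_pos"]*1e3;j=jt(3,p[:2]);print(j,tf(3,p[:2],s["contact_force"]),s["time"])
go(at(3,2.12),3,2.05,2,1.86,2.0,step=3)
rows(at(2,2.0),[at(2,j) for j in np.arange(2.05,2.4,.05)])
go(at(2,2.1),2,2.05,4,1.88,1.98,step=3)
rows(at(4,1.98),[at(4,j) for j in np.arange(2.03,2.4,.05)])
E
```

```text
(np.float64(2.052980051891733), np.float64(37.37166040981024)) 10.232017775647657 43.55
[[7.5, 0.5, 0.0], [0.0, -0.0, 43.5], [1.0, 14.5, 0.0], [0.5, 15.0, 0.0], [0.5, 14.5, 0.0], [1.0, 15.0, 0.0], [0.5, 15.0, 0.0], [0.5, 14.5, 0.0], [1.0, 15.0, 0.0], [0.5, 14.5, 0.0], [1.0, 15.0, 0.0], [0.5, 14.5, 0.0], [-0.0, 0.0, -21.0], [-0.0, 0.0, -21.5], [-0.0, 0.0, 0.0], [1.0, -2.0, 0.0], [0.5, -2.5, 0.0], [0.0, -2.0, -0.0], [0.5, -1.5, -0.5], [-0.0, -2.0, 0.0]]
[4.0, 0.0, -8.0, -8.0, -7.5, -8.0, -8.0, -8.0, -8.0, -8.0, -7.5, -8.0, -0.0, -0.0, -0.0, -0.0, -0.0, -3.0, -2.5, -2.5] 20 end [642.2, 13.3, 293.0, -349.0]
[[-0.0, -2.0, -0.0], [-0.5, -2.0, -0.5], [-0.0, -2.0, -0.0], [-0.5, -1.5, -0.5], [-0.5, -2.0, -0.0], [-0.5, -2.0, -0.5], [-0.5, -2.0, -0.0], [-1.0, -1.5, -0.5]]
[-3.0, -2.5, -3.0, -3.0, -3.0, -2.5, -3.0, -3.0] 8 end [638.5, -1.7, 291.0, -372.1]
[[-0.5, 7.0, 0.0], [-0.0, -0.0, 43.5], [-29.5, -28.0, -0.0], [-29.5, -28.0, -0.0], [-29.5, -27.5, -0.0], [-29.5, -28.0, -0.0], [-29.5, -27.5, -0.0], [-0.0, -0.0, -21.5], [-0.0, -0.0, -21.0], [-0.0, -0.0, -0.0], [-1.0, 2.0, -0.0], [-0.5, 2.5, -0.0], [-0.5, 2.0, -0.0], [0.0, 2.0, -0.5]]
[3.0, -0.0, 2.0, 2.0, 1.5, 2.0, 2.0, 0.0, 0.0, 0.0, 0.0, 0.0, -3.0, -2.5] 14 end [491.8, -114.0, 293.0, -347.8]
[[0.0, 2.0, -0.0], [0.0, 2.0, -0.5], [0.5, 2.0, -0.0], [0.5, 1.5, -0.5], [0.0, 2.0, -0.0], [0.5, 2.0, -0.5], [1.0, 2.0, -0.0], [0.5, 1.5, -0.5]]
[-3.0, -2.5, -3.0, -3.0, -3.0, -2.5, -3.0, -3.0] 8 end [495.0, -99.1, 291.1, -371.0]
```

Request:
arm_command(
  xyz=[
    [7.5,0.5,0],
    [0,0,43.5],
    [1,14.5,0],
    [0.5,15,0],
    [0.5,14.5,0],
    [1,15,0],
    [0.5,15,0],
    [0.5,14.5,0],
    [1,15,0],
    [0.5,14.5,0],
    [1,15,0],
    [0.5,14.5,0],
    [0,0,-21],
    [0,0,-21.5],
    [0,0,0],
    [1,-2,0],
    [0.5,-2.5,0],
    [0,-2,0],
    [0.5,-1.5,-0.5],
    [0,-2,0],
  ],
  spin=[4,0,-8,-8,-7.5,-8,-8,-8,-8,-8,-7.5,-8,0,0,0,0,0,-3,-2.5,-2.5],
)

```text
time: 45.55
tool_pos: [0.6431, 0.0154, 0.2948]
tool_rot: [-3.139, -0.002, 0.152]
contact_force: [-2.6, 9.6, 3.0]
opening: 0.028
grip_force: 4.3
```

Request:
arm_command(
  xyz=[
    [0,-2,0],
  ],
  spin=[-3],
)

```text
time: 45.65
tool_pos: [0.643, 0.0135, 0.2947]
tool_rot: [-3.138, -0.002, 0.099]
contact_force: [-2.0, 8.6, 2.4]
opening: 0.0282
grip_force: 4.5
```

Request:
arm_command(
  xyz=[
    [-0.5,-2,-0.5],
  ],
  spin=[-2.5],
)

```text
time: 45.75
tool_pos: [0.6428, 0.0117, 0.2945]
tool_rot: [-3.138, -0.003, 0.055]
contact_force: [0.1, 9.6, 4.1]
opening: 0.0283
grip_force: 4.9
```

Request:
arm_command(
  xyz=[
    [-0.5,7,0],
    [0,0,43.5],
    [-29.5,-28,0],
    [-29.5,-28,0],
    [-29.5,-27.5,0],
    [-29.5,-28,0],
    [-29.5,-27.5,0],
    [0,0,-21.5],
    [0,0,-21],
    [0,0,0],
    [-1,2,0],
    [-0.5,2.5,0],
    [-0.5,2,0],
    [0,2,-0.5],
  ],
  spin=[3,0,2,2,1.5,2,2,0,0,0,0,0,-3,-2.5],
)

```text
time: 47.15
tool_pos: [0.4934, -0.1145, 0.2945]
tool_rot: [3.136, -0.003, 0.179]
contact_force: [-1.6, -10.7, 2.3]
opening: 0.0278
grip_force: 4.9
```

Request:
arm_command(
  xyz=[
    [0,2,0],
  ],
  spin=[-3],
)

```text
time: 47.25
tool_pos: [0.4934, -0.1126, 0.2945]
tool_rot: [3.136, -0.003, 0.126]
contact_force: [-0.2, -9.2, -0.4]
opening: 0.0279
grip_force: 5.0
```

Request:
arm_command(
  xyz=[
    [0,2,-0.5],
  ],
  spin=[-2.5],
)

```text
time: 47.35
tool_pos: [0.4933, -0.1108, 0.2941]
tool_rot: [3.136, -0.003, 0.082]
contact_force: [-2.0, -11.8, 4.2]
opening: 0.0279
grip_force: 5.4
```

Request:
arm_command(
  xyz=[
    [0,0,0],
  ],
  spin=[0],
)

```text
time: 47.45
tool_pos: [0.4932, -0.1107, 0.2942]
tool_rot: [3.136, -0.003, 0.083]
contact_force: [-1.9, -9.4, 2.0]
opening: 0.0281
grip_force: 4.8
```

```bash
python3 - <<'E'
from plan import *
from h import *
s=observe();p=s["tool_pos"]*1e3;j=jt(4,p[:2]);print(j,tf(4,p[:2],s["contact_force"]),s["time"])
print(jt(2,(642.8,11.7)))
go(at(4,2.08),4,2.05,1,2.04,2.08,step=3)
rows(at(1,2.08),[at(1,j) for j in np.arange(2.1,2.4,.02)])
E
```

```text
(np.float64(2.0717187945752458), np.float64(37.69201044559237)) 9.09695938093866 47.45
(np.float64(2.0409057789039613), np.float64(39.65467026464657))
[[0.5, -6.0, 0.0], [0.0, -0.0, 43.5], [1.0, 12.5, -0.0], [0.5, 13.0, -0.0], [0.5, 12.5, -0.0], [1.0, 13.0, -0.0], [0.5, 13.0, -0.0], [0.5, 12.5, -0.0], [1.0, 13.0, -0.0], [0.5, 12.5, -0.0], [1.0, 13.0, -0.0], [0.5, 12.5, -0.0], [0.5, 13.0, -0.0], [0.0, -0.0, -21.5], [0.0, -0.0, -22.0], [0.0, -0.0, 0.0], [2.5, 0.5, 0.0], [2.5, 0.0, 0.0], [1.5, 0.0, -0.0]]
[1.5, 0.0, 8.5, 8.0, 8.5, 8.0, 8.5, 8.0, 8.5, 8.0, 8.5, 8.0, 8.5, -0.0, -0.0, -0.0, -0.0, -0.0, -2.5] 19 end [506.6, 24.8, 292.6, -263.7]
[[1.0, -0.0, -0.0], [0.5, -0.0, -0.0], [1.0, -0.5, -0.5], [0.5, 0.0, 0.0], [1.0, -0.0, 0.0], [0.5, -0.0, -0.0], [1.0, -0.5, -0.0], [0.5, -0.0, -0.0], [1.0, -0.5, -0.5], [0.5, -0.0, 0.0], [1.0, -0.5, 0.0], [0.5, -0.0, -0.0], [1.0, -0.5, -0.0], [0.5, -0.0, -0.5], [1.0, -0.5, 0.0]]
[-1.0, -1.5, -1.0, -1.0, -1.0, -1.5, -1.0, -1.0, -1.5, -1.0, -1.0, -1.5, -1.0, -1.0, -1.0] 15 end [518.3, 21.9, 291.1, -280.7]
```

Request:
arm_command(
  xyz=[
    [0.5,-6,0],
    [0,0,43.5],
    [1,12.5,0],
    [0.5,13,0],
    [0.5,12.5,0],
    [1,13,0],
    [0.5,13,0],
    [0.5,12.5,0],
    [1,13,0],
    [0.5,12.5,0],
    [1,13,0],
    [0.5,12.5,0],
    [0.5,13,0],
    [0,0,-21.5],
    [0,0,-22],
    [0,0,0],
    [2.5,0.5,0],
    [2.5,0,0],
    [1.5,0,0],
  ],
  spin=[1.5,0,8.5,8,8.5,8,8.5,8,8.5,8,8.5,8,8.5,0,0,0,0,0,-2.5],
)

```text
time: 49.35
tool_pos: [0.5059, 0.0258, 0.293]
tool_rot: [-3.137, -0.0, 1.654]
contact_force: [-9.9, -0.6, 3.1]
opening: 0.0281
grip_force: 4.8
```

Request:
arm_command(
  xyz=[
    [1,0,0],
  ],
  spin=[-1.5],
)

```text
time: 49.45
tool_pos: [0.5068, 0.0257, 0.2929]
tool_rot: [-3.136, -0.0, 1.627]
contact_force: [-9.5, -1.1, 2.4]
opening: 0.0281
grip_force: 4.9
```

Request:
arm_command(
  xyz=[
    [1,0,-0.5],
  ],
  spin=[-1.5],
)

```text
time: 49.55
tool_pos: [0.5077, 0.0257, 0.2926]
tool_rot: [-3.137, -0.0, 1.601]
contact_force: [-10.8, 0.5, 6.8]
opening: 0.0281
grip_force: 5.1
```

Request:
arm_command(
  xyz=[
    [1,-0.5,0],
  ],
  spin=[-1.5],
)

```text
time: 49.65
tool_pos: [0.5087, 0.0253, 0.2927]
tool_rot: [-3.137, -0.0, 1.575]
contact_force: [-10.6, 1.6, 5.4]
opening: 0.0281
grip_force: 5.4
```

Request:
arm_command(
  xyz=[
    [1,0,0],
  ],
  spin=[-1.5],
)

```text
time: 49.75
tool_pos: [0.5096, 0.0253, 0.2926]
tool_rot: [-3.136, -0.0, 1.549]
contact_force: [-11.5, -0.6, 4.2]
opening: 0.0281
grip_force: 5.3
```

Request:
arm_command(
  xyz=[
    [1,0,0],
  ],
  spin=[-1.5],
)

```text
time: 49.85
tool_pos: [0.5106, 0.0252, 0.2925]
tool_rot: [-3.136, 0.0, 1.523]
contact_force: [-10.5, -0.7, 4.1]
opening: 0.0282
grip_force: 5.3
```

Request:
arm_command(
  xyz=[
    [1,-0.5,0],
  ],
  spin=[-1.5],
)

```text
time: 49.95
tool_pos: [0.5115, 0.0249, 0.2925]
tool_rot: [-3.136, -0.0, 1.496]
contact_force: [-12.0, 1.2, 4.4]
opening: 0.0282
grip_force: 5.6
```

Request:
arm_command(
  xyz=[
    [1,0,0],
  ],
  spin=[-1.5],
)

```text
time: 50.05
tool_pos: [0.5124, 0.0248, 0.2924]
tool_rot: [-3.136, 0.0, 1.47]
contact_force: [-11.1, 0.5, 3.5]
opening: 0.0281
grip_force: 5.5
```

```bash
python3 - <<'E'
from plan import *
from h import *
s=observe();p=s["tool_pos"]*1e3;j=jt(1,p[:2]);print(j,tf(1,p[:2],s["contact_force"]),s["time"],s["grip_force"])
go((512.6,23.8,292.1,-275.2),1,2.2,3,2.05,2.15,step=3)
rows(at(3,2.15),[at(3,j) for j in np.arange(2.175,2.4,.025)])
E
```

```text
(np.float64(2.222813982091951), np.float64(39.70791985526055)) 11.108783415883654 50.05 5.518945008516312
[[-6.0, 0.5, 0.0], [-0.0, -0.0, 44.0], [25.0, -30.0, -0.0], [25.5, -29.5, -0.0], [25.5, -29.5, -0.0], [25.5, -30.0, -0.0], [25.0, -29.5, -0.0], [0.0, -0.0, -21.5], [0.0, -0.0, -22.0], [0.0, -0.0, 0.0], [-2.0, -0.5, 0.0], [-2.5, -0.5, 0.0], [-2.0, 0.5, -0.0], [-2.0, 0.0, -0.5]]
[4.5, 0.0, 2.0, 1.5, 2.0, 1.5, 1.5, 0.0, 0.0, 0.0, 0.0, 0.0, -2.5, -3.0] 14 end [624.6, -124.7, 292.1, -267.7]
[[-1.0, 0.0, -0.0], [-1.0, 0.5, -0.0], [-1.0, 0.0, -0.5], [-1.0, 0.5, 0.0], [-0.5, 0.0, -0.0], [-1.0, 0.5, -0.0], [-1.0, 0.0, -0.5], [-1.0, 0.5, 0.0], [-1.0, 0.5, -0.0], [-1.0, 0.5, -0.0]]
[-1.5, -1.5, -1.5, -1.0, -1.5, -1.5, -1.5, -1.5, -1.5, -1.5] 10 end [615.0, -121.5, 291.3, -282.2]
```

Request:
arm_command(
  xyz=[
    [1,0,0],
  ],
  spin=[-1.5],
)

```text
time: 50.15
tool_pos: [0.5134, 0.0247, 0.2924]
tool_rot: [-3.135, 0.001, 1.444]
contact_force: [-10.4, -1.2, 3.5]
opening: 0.0282
grip_force: 5.5
```

Request:
arm_command(
  xyz=[
    [-7,0.5,0],
    [0,0,44],
    [25,-30,0],
    [25.5,-29.5,0],
    [25.5,-29.5,0],
    [25.5,-30,0],
    [25,-29.5,0],
    [0,0,-21.5],
    [0,0,-22],
    [0,0,0],
    [-2,-0.5,0],
    [-2.5,-0.5,0],
    [-2,0.5,0],
    [-2,0,-0.5],
  ],
  spin=[6,0,2,1.5,2,1.5,1.5,0,0,0,0,0,-2.5,-3],
)

```text
time: 51.55
tool_pos: [0.6277, -0.1234, 0.2944]
tool_rot: [3.132, 0.001, 1.6]
contact_force: [9.3, 2.4, -2.2]
opening: 0.0282
grip_force: 5.0
```

Request:
arm_command(
  xyz=[
    [-1,0,0],
  ],
  spin=[-1.5],
)

```text
time: 51.65
tool_pos: [0.6268, -0.1233, 0.2945]
tool_rot: [3.132, 0.001, 1.574]
contact_force: [9.8, 2.7, -3.1]
opening: 0.0278
grip_force: 5.0
```

Request:
arm_command(
  xyz=[
    [-1,0.5,0],
  ],
  spin=[-1.5],
)

```text
time: 51.75
tool_pos: [0.6259, -0.123, 0.2945]
tool_rot: [3.131, 0.001, 1.549]
contact_force: [11.6, 1.3, -2.9]
opening: 0.0279
grip_force: 5.3
```

Request:
arm_command(
  xyz=[
    [-1,0,-0.5],
  ],
  spin=[-1.5],
)

```text
time: 51.85
tool_pos: [0.625, -0.123, 0.2942]
tool_rot: [3.131, 0.001, 1.523]
contact_force: [10.2, 1.9, -1.1]
opening: 0.0278
grip_force: 5.3
```

Request:
arm_command(
  xyz=[
    [-1,0.5,0],
  ],
  spin=[-1],
)

```text
time: 51.95
tool_pos: [0.6242, -0.1226, 0.2943]
tool_rot: [3.13, 0.001, 1.505]
contact_force: [11.3, -0.4, -2.5]
opening: 0.0279
grip_force: 5.7
```

Request:
arm_command(
  xyz=[
    [-1,0,0],
  ],
  spin=[-1.5],
)

```text
time: 52.05
tool_pos: [0.6232, -0.1226, 0.2942]
tool_rot: [3.13, 0.001, 1.479]
contact_force: [11.2, 1.9, -3.5]
opening: 0.028
grip_force: 5.6
```

Request:
arm_command(
  xyz=[
    [-1,0.5,0],
  ],
  spin=[-1.5],
)

```text
time: 52.15
tool_pos: [0.6222, -0.1223, 0.2942]
tool_rot: [3.13, 0.001, 1.453]
contact_force: [11.9, -1.2, -3.3]
opening: 0.0284
grip_force: 5.9
```

Request:
arm_command(
  xyz=[
    [-1,0,-0.5],
  ],
  spin=[-1.5],
)

```text
time: 52.25
tool_pos: [0.6213, -0.1222, 0.2939]
tool_rot: [3.129, 0.001, 1.427]
contact_force: [10.5, 1.2, -1.4]
opening: 0.0279
grip_force: 5.7
```

```bash
python3 - <<'E'
from plan import *
from h import *
s=observe();p=s["tool_pos"]*1e3;j=jt(3,p[:2]);print(j,tf(3,p[:2],s["contact_force"]),s["time"],s["grip_force"])
go((617.6,-123.2,291.1,-277.7),3,2.22,2,2.04,2.17,step=3)
rows(at(2,2.17),[at(2,j) for j in np.arange(2.195,2.4,.025)])
go(at(2,2.27),2,2.22,4,2.07,2.15,step=3)
rows(at(4,2.15),[at(4,j) for j in np.arange(2.175,2.4,.025)])
E
```

```text
(np.float64(2.245380864675508), np.float64(37.311830759016345)) 10.397539875585213 52.25 5.733616501092911
[[9.5, -1.0, 0.0], [-0.0, 0.0, 45.0], [1.0, 14.0, -0.0], [1.5, 14.5, -0.0], [1.5, 14.0, -0.0], [1.5, 14.0, -0.0], [1.5, 14.0, -0.0], [1.5, 14.0, -0.0], [1.5, 14.0, -0.0], [1.5, 14.5, -0.0], [1.0, 14.0, -0.0], [1.5, 14.0, -0.0], [0.0, -0.0, -21.5], [0.0, -0.0, -22.0], [0.0, -0.0, 0.0], [0.5, -2.5, 0.0], [0.5, -2.5, 0.0], [-0.5, -2.5, -0.0], [-0.0, -2.5, -0.5]]
[6.0, -0.0, -8.0, -8.0, -8.0, -8.0, -8.0, -8.0, -8.0, -8.0, -7.5, -8.0, -0.0, -0.0, -0.0, -0.0, -0.0, -4.0, -3.5] 19 end [641.6, 6.8, 292.1, -358.7]
[[-0.0, -1.0, -0.0], [-0.5, -1.0, -0.0], [-0.0, -1.0, -0.5], [-0.5, -1.0, 0.0], [-0.0, -0.5, -0.0], [-0.5, -1.0, -0.0], [-0.5, -1.0, -0.5], [-0.0, -1.0, 0.0], [-0.5, -1.0, -0.0]]
[-1.5, -1.5, -1.5, -1.0, -1.5, -1.5, -1.5, -1.5, -1.5] 9 end [638.9, -1.7, 291.2, -371.8]
[[0.5, 7.0, 0.0], [0.0, -0.0, 44.0], [-29.5, -25.0, 0.0], [-29.5, -25.5, 0.0], [-30.0, -25.0, 0.0], [-29.5, -25.0, 0.0], [-30.0, -25.0, 0.0], [0.0, -0.0, -21.5], [0.0, -0.0, -21.5], [0.0, -0.0, -0.0], [-0.0, 2.5, -0.0], [-0.5, 2.5, -0.0], [0.5, 1.5, -0.5], [0.0, 1.5, 0.0]]
[3.0, -0.0, 1.5, 2.0, 1.5, 1.5, 2.0, -0.0, -0.0, -0.0, -0.0, -0.0, -2.5, -2.0] 14 end [492.5, -107.5, 292.3, -357.6]
[[0.0, 1.0, -0.0], [0.5, 1.0, -0.0], [0.0, 1.0, -0.5], [0.5, 1.0, 0.0], [0.0, 0.5, -0.0], [0.5, 1.0, -0.0], [0.0, 1.0, -0.5], [0.5, 1.0, 0.0], [0.5, 1.0, -0.0], [0.5, 1.0, -0.0]]
[-1.5, -1.5, -1.5, -1.0, -1.5, -1.5, -1.5, -1.5, -1.5, -1.5] 10 end [495.5, -98.0, 291.3, -372.2]
```

Request:
arm_command(
  xyz=[
    [9.5,-1,0],
    [0,0,45],
    [1,14,0],
    [1.5,14.5,0],
    [1.5,14,0],
    [1.5,14,0],
    [1.5,14,0],
    [1.5,14,0],
    [1.5,14,0],
    [1.5,14.5,0],
    [1,14,0],
    [1.5,14,0],
    [0,0,-21.5],
    [0,0,-22],
    [0,0,0],
    [0.5,-2.5,0],
    [0.5,-2.5,0],
    [-0.5,-2.5,0],
    [0,-2.5,-0.5],
  ],
  spin=[6,0,-8,-8,-8,-8,-8,-8,-8,-8,-7.5,-8,0,0,0,0,0,-4,-3.5],
)

```text
time: 54.15
tool_pos: [0.6432, 0.009, 0.2938]
tool_rot: [-3.138, -0.002, 0.011]
contact_force: [-2.1, 9.5, 3.6]
opening: 0.0281
grip_force: 4.9
```

Request:
arm_command(
  xyz=[
    [0,-1,0],
  ],
  spin=[-1.5],
)

```text
time: 54.25
tool_pos: [0.6431, 0.0081, 0.2938]
tool_rot: [-3.138, -0.002, -0.015]
contact_force: [-2.5, 9.7, 2.9]
opening: 0.0282
grip_force: 4.8
```

Request:
arm_command(
  xyz=[
    [-0.5,-1,0],
  ],
  spin=[-1.5],
)

```text
time: 54.35
tool_pos: [0.6427, 0.0073, 0.2938]
tool_rot: [-3.138, -0.002, -0.04]
contact_force: [-0.4, 10.6, 2.7]
opening: 0.028
grip_force: 5.1
```

Request:
arm_command(
  xyz=[
    [0,-1,-0.5],
  ],
  spin=[-1.5],
)

```text
time: 54.45
tool_pos: [0.6427, 0.0064, 0.2935]
tool_rot: [-3.138, -0.002, -0.066]
contact_force: [-1.3, 10.6, 3.8]
opening: 0.0279
grip_force: 5.0
```

Request:
arm_command(
  xyz=[
    [-0.5,-1,0],
  ],
  spin=[-1],
)

```text
time: 54.55
tool_pos: [0.6423, 0.0054, 0.2936]
tool_rot: [-3.137, -0.003, -0.083]
contact_force: [-0.9, 10.7, 4.6]
opening: 0.0281
grip_force: 5.4
```

Request:
arm_command(
  xyz=[
    [-0.5,-1,0],
  ],
  spin=[-1.5],
)

```text
time: 54.65
tool_pos: [0.6419, 0.0045, 0.2936]
tool_rot: [-3.137, -0.003, -0.109]
contact_force: [0.5, 11.7, 3.5]
opening: 0.028
grip_force: 5.5
```

Request:
arm_command(
  xyz=[
    [-0.5,-1,0],
  ],
  spin=[-1.5],
)

```text
time: 54.75
tool_pos: [0.6415, 0.0036, 0.2936]
tool_rot: [-3.137, -0.003, -0.135]
contact_force: [1.3, 11.3, 2.4]
opening: 0.028
grip_force: 5.7
```

Request:
arm_command(
  xyz=[
    [-0.5,-1,0],
  ],
  spin=[-1.5],
)

```text
time: 54.85
tool_pos: [0.6411, 0.0027, 0.2936]
tool_rot: [-3.137, -0.004, -0.162]
contact_force: [1.4, 11.7, 1.9]
opening: 0.0282
grip_force: 5.9
```

```bash
python3 - <<'E'
from plan import *
from h import *
s=observe();p=s["tool_pos"]*1e3;j=jt(2,p[:2]);print(j,tf(2,p[:2],s["contact_force"]),s["time"],s["grip_force"])
go((639.1,-.2,291.6,-368.7),2,2.27,4,2.07,2.15,step=3)
E
```

```text
(np.float64(2.2731699603888535), np.float64(39.565306114290266)) 11.821725273956107 54.85 5.8586472272872925
[[2.0, 8.0, 0.0], [-0.0, 0.0, 44.5], [-30.0, -24.5, -0.0], [-29.5, -24.5, -0.0], [-29.5, -25.0, -0.0], [-30.0, -24.5, -0.0], [-29.5, -25.0, -0.0], [0.0, 0.0, -22.0], [0.0, 0.0, -21.5], [0.0, 0.0, 0.0], [-0.0, 2.5, 0.0], [-0.5, 2.5, 0.0], [0.0, 1.5, -0.0], [0.5, 1.5, -0.5]]
[4.0, 0.0, 2.5, 2.0, 2.5, 2.5, 2.0, 0.0, 0.0, 0.0, 0.0, 0.0, -2.0, -2.5] 14 end [492.6, -107.7, 292.1, -357.7]
```

Request:
arm_command(
  xyz=[
    [2,8,0],
    [0,0,44.5],
    [-30,-24.5,0],
    [-29.5,-24.5,0],
    [-29.5,-25,0],
    [-30,-24.5,0],
    [-29.5,-25,0],
    [0,0,-22],
    [0,0,-21.5],
    [0,0,0],
    [0,2.5,0],
    [-0.5,2.5,0],
    [0,1.5,0],
    [0.5,1.5,-0.5],
  ],
  spin=[4,0,2.5,2,2.5,2.5,2,0,0,0,0,0,-2,-2.5],
)

```text
time: 56.25
tool_pos: [0.4947, -0.1082, 0.2935]
tool_rot: [3.136, -0.003, 0.031]
contact_force: [-3.3, -10.7, 1.6]
opening: 0.028
grip_force: 5.6
```

Request:
arm_command(
  xyz=[
    [0,1,0],
  ],
  spin=[-1.5],
)

```text
time: 56.35
tool_pos: [0.4948, -0.1073, 0.2936]
tool_rot: [3.136, -0.003, 0.004]
contact_force: [-1.4, -10.8, 0.0]
opening: 0.0283
grip_force: 5.5
```

Request:
arm_command(
  xyz=[
    [0.5,1,0],
  ],
  spin=[-1.5],
)

```text
time: 56.45
tool_pos: [0.4951, -0.1063, 0.2935]
tool_rot: [3.136, -0.003, -0.021]
contact_force: [-2.6, -11.5, 0.1]
opening: 0.0281
grip_force: 5.8
```

Request:
arm_command(
  xyz=[
    [0,1,-0.5],
  ],
  spin=[-1.5],
)

```text
time: 56.55
tool_pos: [0.4951, -0.1054, 0.2931]
tool_rot: [3.136, -0.003, -0.047]
contact_force: [-2.0, -11.9, 3.3]
opening: 0.0284
grip_force: 5.9
```

Request:
arm_command(
  xyz=[
    [0.5,1,0],
  ],
  spin=[-1.5],
)

```text
time: 56.65
tool_pos: [0.4955, -0.1045, 0.2932]
tool_rot: [3.136, -0.003, -0.074]
contact_force: [-3.5, -11.7, 1.8]
opening: 0.0282
grip_force: 6.2
```

```bash
python3 - <<'E'
from plan import *
from h import *
s=observe();p=s["tool_pos"]*1e3;j=jt(4,p[:2]);print(j,tf(4,p[:2],s["contact_force"]),s["time"],s["grip_force"])
go((493.6,-103.7,291.6,-363.7),4,2.23,1,2.25,2.28,step=3)
rows(at(1,2.28),[at(1,j) for j in np.arange(2.305,2.4,.025)])
E
```

```text
(np.float64(2.246987866085523), np.float64(36.559770970614075)) 11.896652772237047 56.65 6.170003414154053
[[-0.5, -6.0, 0.0], [-0.0, 0.0, 44.5], [1.0, 12.5, -0.0], [1.5, 12.0, -0.0], [1.5, 12.0, -0.0], [1.5, 12.0, -0.0], [1.5, 12.5, -0.0], [1.0, 12.0, -0.0], [1.5, 12.0, -0.0], [1.5, 12.5, -0.0], [1.5, 12.0, -0.0], [1.5, 12.0, -0.0], [1.0, 12.0, -0.0], [0.0, 0.0, -22.0], [0.0, 0.0, -22.0], [0.0, 0.0, -0.0], [2.5, 0.0, -0.0], [2.5, -0.0, -0.0], [1.5, -0.5, -0.5]]
[1.5, -0.0, 8.0, 8.0, 8.0, 8.0, 8.5, 8.0, 8.0, 8.0, 8.0, 8.0, 8.5, -0.0, -0.0, -0.0, -0.0, -0.0, -2.0] 19 end [514.6, 23.3, 291.6, -275.2]
[[1.0, -0.5, -0.0], [1.0, -0.0, -0.0], [1.0, -0.5, -0.5], [0.5, -0.5, 0.0]]
[-1.5, -1.5, -1.5, -1.0] 4 end [517.9, 21.8, 291.2, -280.6]
```

Request:
arm_command(
  xyz=[
    [-0.5,-6,0],
    [0,0,44.5],
    [1,12.5,0],
    [1.5,12,0],
    [1.5,12,0],
    [1.5,12,0],
    [1.5,12.5,0],
    [1,12,0],
    [1.5,12,0],
    [1.5,12.5,0],
    [1.5,12,0],
    [1.5,12,0],
    [1,12,0],
    [0,0,-22],
    [0,0,-22],
    [0,0,0],
    [2.5,0,0],
    [2.5,0,0],
    [1,0,-0.5],
  ],
  spin=[1.5,0,8,8,8,8,8.5,8,8,8,8,8,8.5,0,0,0,0,0,-2],
)

```text
time: 58.55
tool_pos: [0.5141, 0.0249, 0.2919]
tool_rot: [-3.135, 0.0, 1.471]
contact_force: [-11.1, 1.4, 5.3]
opening: 0.0281
grip_force: 5.6
```

Request:
arm_command(
  xyz=[
    [0.5,0,0],
  ],
  spin=[-1],
)

```text
time: 58.65
tool_pos: [0.5145, 0.0247, 0.292]
tool_rot: [-3.135, 0.001, 1.453]
contact_force: [-10.5, -1.2, 3.6]
opening: 0.0281
grip_force: 5.5
```

Request:
arm_command(
  xyz=[
    [0.5,-0.5,0],
  ],
  spin=[-1],
)

```text
time: 58.75
tool_pos: [0.5149, 0.0243, 0.292]
tool_rot: [-3.135, 0.001, 1.436]
contact_force: [-11.7, 0.8, 3.2]
opening: 0.0282
grip_force: 5.8
```

Request:
arm_command(
  xyz=[
    [1,-0.5,0],
  ],
  spin=[-1.5],
)

```text
time: 58.85
tool_pos: [0.5158, 0.0239, 0.2919]
tool_rot: [-3.135, 0.0, 1.409]
contact_force: [-12.3, 2.0, 3.6]
opening: 0.0281
grip_force: 6.0
```

Request:
arm_command(
  xyz=[
    [1,0,0],
  ],
  spin=[-1.5],
)

```text
time: 58.95
tool_pos: [0.5167, 0.0238, 0.2919]
tool_rot: [-3.135, 0.001, 1.383]
contact_force: [-12.6, -0.8, 3.7]
opening: 0.0283
grip_force: 5.8
```

```bash
python3 - <<'E'
from plan import *
from h import *
s=observe();p=s["tool_pos"]*1e3;j=jt(1,p[:2]);print(j,tf(1,p[:2],s["contact_force"]),s["time"],s["grip_force"])
go((517.1,22.8,291.6,-280.2),1,2.3,3,2.24,2.28,step=3)
E
```

```text
(np.float64(2.3332921875987487), np.float64(40.00606138143109)) 12.365065884464922 58.95 5.832555592060089
[[-7.0, 1.0, 0.0], [0.0, -0.0, 44.5], [23.0, -29.5, -0.0], [23.5, -29.5, -0.0], [23.0, -29.5, -0.0], [23.5, -30.0, -0.0], [23.0, -29.5, -0.0], [0.0, 0.0, -22.0], [0.0, 0.0, -22.0], [0.0, 0.0, -0.0], [-2.5, 0.5, -0.0], [-2.5, -0.0, -0.0], [-1.5, 0.5, -0.5]]
[4.0, -0.0, 0.5, 1.0, 0.5, 0.5, 1.0, -0.0, -0.0, -0.0, -0.0, -0.0, -2.5] 13 end [619.6, -123.2, 291.6, -275.2]
```

Request:
arm_command(
  xyz=[
    [-7,1,0],
    [0,0,44.5],
    [23,-29.5,0],
    [23.5,-29.5,0],
    [23,-29.5,0],
    [23.5,-30,0],
    [23,-29.5,0],
    [0,0,-22],
    [0,0,-22],
    [0,0,0],
    [-2.5,0.5,0],
    [-2.5,0,0],
    [-1.5,0.5,-0.5],
    [-1,0,0],
    [-1,0.5,0],
  ],
  spin=[4,0,0.5,1,0.5,0.5,1,0,0,0,0,0,-2.5,-1.5,-1.5],
)

```text
time: 60.45
tool_pos: [0.621, -0.1214, 0.294]
tool_rot: [3.131, -0.0, 1.418]
contact_force: [11.9, 1.4, -3.9]
opening: 0.0283
grip_force: 5.6
```

Request:
arm_command(
  xyz=[
    [-0.5,0,0],
  ],
  spin=[-1],
)

```text
time: 60.55
tool_pos: [0.6206, -0.1214, 0.294]
tool_rot: [3.131, -0.001, 1.401]
contact_force: [11.5, 1.4, -4.2]
opening: 0.0283
grip_force: 5.5
```

Request:
arm_command(
  xyz=[
    [-0.5,0.5,0],
  ],
  spin=[-1],
)

```text
time: 60.65
tool_pos: [0.6201, -0.121, 0.294]
tool_rot: [3.13, -0.0, 1.383]
contact_force: [12.0, 0.5, -4.6]
opening: 0.0276
grip_force: 5.7
```

Request:
arm_command(
  xyz=[
    [-0.5,0,0],
  ],
  spin=[-1],
)

```text
time: 60.75
tool_pos: [0.6197, -0.1209, 0.2939]
tool_rot: [3.13, -0.001, 1.366]
contact_force: [11.7, 2.7, -5.4]
opening: 0.0279
grip_force: 5.6
```

Request:
arm_command(
  xyz=[
    [8,-1,0],
    [0,0,40],
    [0,0,40],
    [-30,30,30],
    [-40,30,20],
    [-40,40,10],
    [-40,40,0],
    [-40,40,0],
    [0,0,0],
  ],
  spin=[6,0,0,0,0,0,0,0,0],
)

```text
time: 61.65
tool_pos: [0.4498, 0.0431, 0.4294]
tool_rot: [3.14, -0.001, 1.475]
contact_force: [0.2, -0.5, 0.4]
opening: 0.028
grip_force: 0.0
```

```bash
python3 - <<'E'
from h import *
c=read_camera("scene");cv2.imwrite("pics/s2.png",cv2.resize(c["img"][130:310,165:365],None,fx=2.8,fy=2.8)[:,:,::-1])
s=observe();print(s["time"],s["contact_force"])
P=cloud(c);g=c["img"].min(2)
m=(g>120)&(np.hypot(P[...,0]-.567,P[...,1]+.05)<.075)&(np.hypot(P[...,0]-.567,P[...,1]+.05)>.032)&(abs(P[...,2]-.088)<.008)
q=P[m];A=np.c_[q[:,:2]-[.567,-.05],np.ones(len(q))];x=np.linalg.lstsq(A,q[:,2],rcond=None)[0]
print(len(q),"tilt deg",np.degrees(x[:2]),"z",x[2])
E
```

```text
61.7 [-0.03119485  0.28571003  0.34789989]
2964 tilt deg [ 0.10364815 -0.03718   ] z 0.0843325581670334
```

View pics/s2.png

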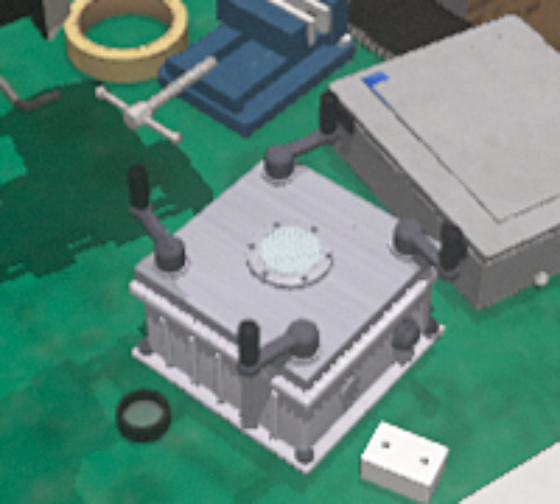

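The plate lies flat (tilt about 0.1°), and the lens ring at (143,414) and the block at (403,458) have not moved. All four cranks have turned equally, and the robot is clear.

```bash
python3 -c "
from cell import *
print(hand_in())"
```

```text
the job is handed in; nothing more can be done
None
```

I handed the job in at about 62 s: the four screws went down in crisscross order to last measured pushes of about 11.7–12.4 N. The cover measured about 0.1° of lean at the end, I saw no handle push above about 12.7 N, and the lens ring and drilled block were not moved. I did not re-check screws 2 and 4 after the final touch-up of 1 and 3.

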